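Reload the fuse tester and throw its guarded switch

TASK

Reload the fuse tester: pull every blackened, blown fuse out of the clips and put it in the red tray, press every new fuse on the blue mat down into a pair of spring clips of its own until it is fully home, and turn the selector knob clockwise until it clicks over from the red mark to the green one. Only when all that is done, take the bent rod from its stand, reach over the clear guard with it and push the red switch lever over to on, never touching the lever with the robot itself, then lay the rod back in its stand as it was. Leave the other things on the bench where they are.

Things in the scene. Friction and masses are not known exactly. Their poses are not given: they have to be found in the camera images.
- fuse0_mid (a point): Cartridge fuse: white square ceramic block 38 mm long, 22 x 22 mm in section, orange band, with a round copper-coloured end cap (20 mm diameter, 19 mm long) on either end; 76 mm over all, about 80 g. Starts lying on the 2 mm thick blue mat. The point is its centre; x runs along its length (either end may go either way), y and z across the flats.
- fuse1_mid (a point): Cartridge fuse: white square ceramic block 38 mm long, 22 x 22 mm in section, orange band, with a round copper-coloured end cap (20 mm diameter, 19 mm long) on either end; 76 mm over all, about 80 g. Starts lying on the 2 mm thick blue mat. The point is its centre; x runs along its length (either end may go either way), y and z across the flats.
- fuse2_mid (a point): Cartridge fuse: white square ceramic block 38 mm long, 22 x 22 mm in section, orange band, with a round copper-coloured end cap (20 mm diameter, 19 mm long) on either end; 76 mm over all, about 80 g. Starts lying on the 2 mm thick blue mat. The point is its centre; x runs along its length (either end may go either way), y and z across the flats.
- fuse3_mid (a point): Cartridge fuse: white square ceramic block 38 mm long, 22 x 22 mm in section, orange band, with a round copper-coloured end cap (20 mm diameter, 19 mm long) on either end; 76 mm over all, about 80 g. Starts lying on the 2 mm thick blue mat. The point is its centre; x runs along its length (either end may go either way), y and z across the flats.
- blown0_mid (a point): Blown fuse: same shape, size and axes as a new one but blackened all over (dark block, dark end caps). Starts seated in one of the pairs of clips; it pulls straight up out of them with roughly 10 N. The point is its centre.
- blown1_mid (a point): Blown fuse: same shape, size and axes as a new one but blackened all over (dark block, dark end caps). Starts seated in one of the pairs of clips; it pulls straight up out of them with roughly 10 N. The point is its centre.
- tray: Red open tray for blown fuses, 130 (x) x 140 (y) x 35 mm outside, walls and floor about 4 mm thick; the origin is the centre of its underside.
- bay0 (a point): Pair of brass C-shaped spring clips, one of four in a row on a white base plate (110 x 250 x 14 mm); some hold a blown fuse at the start, the others are empty. The point is where a fully seated fuse's centre lies, 38 mm above the bench; x runs along the seated fuse (either way round), z up. The four pairs are 58 mm apart along y.
- bay1 (a point): Next pair of clips, like bay0. The clips grip the end caps 26 to 33 mm either side of the centre, so block and fingers go freely between them; they open upwards, the flared lips end 15 mm above the seated centre, the jaws reach 15 mm to either side and spring sideways by up to 7 mm.
- bay2 (a point): Next pair of clips, like bay0. A fuse held level and lengthways and pressed straight down snaps in with roughly 10 N; when it is home its caps rest on brass saddles 10 mm below the centre.
- bay3 (a point): Last pair of clips, like bay0.
- knob_grip (a point): Black bar knob on the range selector (blue box 90 x 90 x 45 mm): bar 52 mm long, 14 mm wide, 24 mm high, white line at its pointer end. The point is on its vertical axis at the bar's mid height, 66 mm above the bench. x runs along the bar towards the pointer and turns with it.
- knob (a joint): Angle of that knob, rad, growing clockwise seen from above: rests at 0 (red mark) and, past a detent at 0.5 that takes up to 0.16 N m, at 1.0 (green mark); springs to the nearer of the two when let go; stops at -0.08 and 1.08.
- switchbox: Guarded switch: grey base plate 120 (x) x 90 (y) x 12 mm, origin under its centre, with clear guard walls 4 mm thick up to 130 mm above the bench, yellow along the top: front wall (outer face at x = -60 mm, inner at -56 mm) and two side walls (inner faces at y = -37 and +37 mm, to x = +50 mm); open above and at the back (+x).
- lever (a joint): Angle of the red switch lever behind the guard, rad: 0 = off, leaning towards the front wall; 0.8 = on, leaning away from it. Pivot along the switchbox's y at x = +18 mm, 20 mm above the bench. The lever is 44 mm long, its red top 22 mm wide (y), 8 mm thick: off, its end is at x = +1 mm, 61 mm above the bench; on, at x = +35 mm. Over-centre: past 0.4 it snaps on; needs about 1 N at the tip.
- rod_grip (a point): Bent rod, 160 g: orange handle 130 mm long, 22 wide, 26 high; from its front end a yellow rod 10 mm thick runs on and bends straight down. Point: mid height and width of the handle, 15 mm ahead of its middle, near the centre of mass; grip here from above, firmly. x along the handle to the bend, z up. The leg is 155 mm ahead (+x), its end 120 mm below this point. Starts on the stand.
- rod_tip (a point): The lower end of the bent rod's downward leg.
- stand_seat (a point): Rod stand: base plate 150 x 80 x 12 mm, two posts 10 mm thick, 52 mm either side of the middle along x, each with an upward slot 30 mm wide. Point: middle of the handle as it lies in the slots, 155 mm above the bench (slot floors 142, prong tops 164 mm); x along the handle; the bend hangs beyond the +x end, clear of the bench. 94 mm free between the posts for fingers.
- pcb_a: Small green circuit board, 60 x 40 x 4 mm up.; not part of the job. Origin at the middle of its underside.
- pcb_b: Another such green circuit board; not part of the job. Origin at the middle of its underside.
- coil_a: Flat copper coil disc, 50 mm across, 5 mm thick; not part of the job. Origin at the middle of its underside.
- coil_b: Another such copper coil disc; not part of the job. Origin at the middle of its underside.
- cleaner: Small green bottle, 44 mm across, 110 mm high; not part of the job. Origin at the middle of its underside.
- driver: Screwdriver lying on the bench; not part of the job. Origin at its underside.
Things that resemble listed ones, but are neither listed nor needed, are in the scene too. Leave any pink or purple look-alike of the part that bears fuse1_mid alone. Of the things that look like the part that bears rod_grip, the larger one is meant.

How it is judged:
On the way, in this order (a step that is already met when the one before it is completed fails the run):
1. every blown fuse is in the red tray, every new fuse is home in a pair of clips of its own and the knob has clicked over (x of blown0_mid in the frame of tray between -0.061 and 0.061 m and y of blown0_mid in the frame of tray between -0.066 and 0.066 m and z of each of blown0_mid, blown1_mid in the frame of tray below 0.045 m and linear speed of each of blown0, blown1 below 0.05 m/s and x of blown1_mid in the frame of tray between -0.061 and 0.061 m and y of blown1_mid in the frame of tray between -0.066 and 0.066 m and ((distance between fuse0_mid and bay0 below 0.009 m and z of fuse0_mid in the frame of bay0 below 0.003 m and angle between the x axis of fuse0_mid and the x axis of bay0, either way round below 0.1 rad) or (distance between fuse0_mid and bay1 below 0.009 m and z of fuse0_mid in the frame of bay1 below 0.003 m and angle between the x axis of fuse0_mid and the x axis of bay1, either way round below 0.1 rad) or (distance between fuse0_mid and bay2 below 0.009 m and z of fuse0_mid in the frame of bay2 below 0.003 m and angle between the x axis of fuse0_mid and the x axis of bay2, either way round below 0.1 rad) or (distance between fuse0_mid and bay3 below 0.009 m and z of fuse0_mid in the frame of bay3 below 0.003 m and angle between the x axis of fuse0_mid and the x axis of bay3, either way round below 0.1 rad)) and ((distance between fuse1_mid and bay0 below 0.009 m and z of fuse1_mid in the frame of bay0 below 0.003 m and angle between the x axis of fuse1_mid and the x axis of bay0, either way round below 0.1 rad) or (distance between fuse1_mid and bay1 below 0.009 m and z of fuse1_mid in the frame of bay1 below 0.003 m and angle between the x axis of fuse1_mid and the x axis of bay1, either way round below 0.1 rad) or (distance between fuse1_mid and bay2 below 0.009 m and z of fuse1_mid in the frame of bay2 below 0.003 m and angle between the x axis of fuse1_mid and the x axis of bay2, either way round below 0.1 rad) or (distance between fuse1_mid and bay3 below 0.009 m and z of fuse1_mid in the frame of bay3 below 0.003 m and angle between the x axis of fuse1_mid and the x axis of bay3, either way round below 0.1 rad)) and ((distance between fuse2_mid and bay0 below 0.009 m and z of fuse2_mid in the frame of bay0 below 0.003 m and angle between the x axis of fuse2_mid and the x axis of bay0, either way round below 0.1 rad) or (distance between fuse2_mid and bay1 below 0.009 m and z of fuse2_mid in the frame of bay1 below 0.003 m and angle between the x axis of fuse2_mid and the x axis of bay1, either way round below 0.1 rad) or (distance between fuse2_mid and bay2 below 0.009 m and z of fuse2_mid in the frame of bay2 below 0.003 m and angle between the x axis of fuse2_mid and the x axis of bay2, either way round below 0.1 rad) or (distance between fuse2_mid and bay3 below 0.009 m and z of fuse2_mid in the frame of bay3 below 0.003 m and angle between the x axis of fuse2_mid and the x axis of bay3, either way round below 0.1 rad)) and ((distance between fuse3_mid and bay0 below 0.009 m and z of fuse3_mid in the frame of bay0 below 0.003 m and angle between the x axis of fuse3_mid and the x axis of bay0, either way round below 0.1 rad) or (distance between fuse3_mid and bay1 below 0.009 m and z of fuse3_mid in the frame of bay1 below 0.003 m and angle between the x axis of fuse3_mid and the x axis of bay1, either way round below 0.1 rad) or (distance between fuse3_mid and bay2 below 0.009 m and z of fuse3_mid in the frame of bay2 below 0.003 m and angle between the x axis of fuse3_mid and the x axis of bay2, either way round below 0.1 rad) or (distance between fuse3_mid and bay3 below 0.009 m and z of fuse3_mid in the frame of bay3 below 0.003 m and angle between the x axis of fuse3_mid and the x axis of bay3, either way round below 0.1 rad)) and value of joint knob above 0.75 rad), for 0.2 s.
2. the rod's end is behind the guard while the switch is still off (x of rod_tip in the frame of switchbox between -0.056 and 0.06 m and y of rod_tip in the frame of switchbox between -0.037 and 0.037 m and height (world z) of rod_tip below 0.1 m and value of joint lever below 0.4 rad).
3. the switch is on (value of joint lever above 0.6 rad), for 0.2 s.
At the end, for the whole second after the job is handed in: Blown fuses in the tray; every new fuse within 9 mm of the seated point of a clip pair of its own, at most 3 mm high, within 0.1 rad; knob past 0.75 rad, lever past 0.6 rad; rod at rest in both slots of its stand, bend hanging at the +x end, within 20 mm lengthways, 7 sideways, 4 up, 0.12 rad. up (all of step 1 and value of joint lever above 0.6 rad and x of rod_grip in the frame of stand_seat between -0.005 and 0.035 m and y of rod_grip in the frame of stand_seat between -0.007 and 0.007 m and z of rod_grip in the frame of stand_seat between -0.004 and 0.005 m and angle between the x axis of rod_grip and the x axis of stand_seat, either way round below 0.12 rad and height (world z) of rod_tip below 0.055 m and x of rod_tip in the frame of stand_seat above 0.1 m and linear speed of rod below 0.02 m/s); the robot touches nothing.
It fails at once if the robot itself touches the switch lever (contact force between any of the fingers, the arm and lever above 0.5 N).
It fails at once if one of the other things on the bench is pushed more than 40 mm away (distance of any of pcb_a, pcb_b, coil_a, coil_b, cleaner, driver from where it was at the start of the episode above 0.04 m).
Of blown0, blown1 only 1 to 2 are there at a start; the rules pass over those that are not, and their reading is None.
Of fuse0, fuse1, fuse2, fuse3 only 2 to 4 are there at a start; the rules pass over those that are not, and their reading is None.
At some moment in a run one of fuse0, fuse1, fuse2, fuse3 may be knocked a few centimetres aside while the robot is not near it.
It also fails if it takes over 210 s, if anything falls off the work surface, if the arm or the gripper's body presses on something with over 40 N, if the wrist force passes 120 N, or if a joint passes its speed limit or range.

ROBOT

A 7-joint arm with a two-finger parallel gripper is mounted at the origin on the work surface. World frame = base frame: x ahead of the robot, y to its left, z up, the work surface at z = 0. Lengths are in m, angles in rad, forces in N, time in s.
With the tool pointing down it reaches from about 0.425 to 0.925 m from the base axis. Payload 6.8 kg.
Tool frame: the origin (TCP) lies on the front face of the gripper's body, between the roots of the fingers; the fingertips stand 73 mm ahead of it and the grasp point (between the pads) lies 54 mm ahead of it; z points along the fingers, y is the line along which they close (so a half turn about z gives the same grasp; the last joint's range is limited). The gripper opens to 85 mm and grips with 20 to 120 N. Pads are 22 mm wide; open, the fingers measure 114 mm over their backs; the gripper's body (76 mm by 85 mm) begins 54 mm behind the grasp point. The pads swing forward as they close: fully open they stand 13 mm farther back than shut.
Start: joints at [1.09, 0.477, 0.022, 1.555, -0.011, 1.109, -0.083], TCP at [0.246, -0.629, 0.304] pointing down, gripper open.
Joint ranges: [-2.96, 2.96], [-0.34, 2.1], [-1.41, 1.46], [0.24, 2.44], [-1.37, 4.51], [0.17, 1.92], [-2.96, 2.96]. Speed limits (rad/s): [2.39, 2.39, 3.14, 3.14, 3.14, 3.14, 3.14].

INTERFACE

Orientations are given as a unit quaternion [w, x, y, z].
In Python, from station import bot, optics gives the robot as it stands.
- The arm moves only by the tool drive_tool, never from a script. Its argument "deltas" is a list of rows, each an object with "gripper": the closure in counts, from 0 (fully open) to 255 (shut); "offset": the shift along the tool's x, y, z in units of 1000 mm (1.0 is 1000 mm), a list of three; "angular": the turn, a rotation vector about the tool's x, y, z in units of 45 degrees (1.0 is 45 degrees), a list of three. In form: [{"gripper": gripper, "offset": [dx, dy, dz], "angular": [rx, ry, rz]}, ...]. A call has 1 to 5 rows; each row is the pose to reach, as a shift and turn from the pose commanded when the call began, along the tool's axes at that moment; what a row does not reach only later rows make up. A row lasts 1/10 s, in which the tool goes at most 50 mm and 8.59 degrees, less where a joint would pass 70% of its speed; a pose out of reach is approached as far as the arm can. A call with a number of a shift or a turn outside -1 to 1 is refused whole. A call with a gripper value outside its range is refused whole. The fingers move at their own pace and stop on an object; "grip_force" is the grip in N (left out, the last holds). Time passes only in rows, so rows that repeat a pose let the fingers close. It gives the time, the measured TCP pose, the force, the opening and the grip force at its end, in the units of the state.
- bot.get_obs(): the state, without advancing time (a new reading comes with each control period).
- optics.read_camera(name): name is "side" or "top"; returns the picture (420x560x3 uint8, blue, green, red); there is no depth.
- optics.camera_model(name): a dict with "fx", "fy", "cx", "cy" (pixels), "cam_to_world" (4x4, takes a point from camera to world coordinates). Camera axes: x right, y up, looking along -z (the intrinsics and any distortion apply to the point x, -y, -z); pixel columns grow to the right and rows downward; lengths in m; the calibration is good to about 2 mm. A picture is of the moment at which its call begins. camera_model takes no time and is no camera call.
- bot.hand_in(): hands the job in; it is judged then, once.
The state is a dict: "t": time; "q": joint angles; "joint_vel": joint speeds; "joint_torque": joint torques, N m; "eef_pos": TCP position; "tool_rot": TCP orientation; "contact_force": force on the tool from outside, world axes, zero at the start; "torque": the same for the moment, N m; "gripper_width": opening from 0.0 (shut) to 1.0 (fully open); "grasp_force": force on a finger pad.
Only numpy, scipy, OpenCV 4.12 (cv2) and the standard library are available. Lean on these libraries where they do the work, as an engineer would, in place of code of your own. Each camera call takes 0.05 s, during which the arm holds its last target. There are 200 camera calls.

## Working session

There is one attempt and no reset: what is moved stays moved. The work goes in short steps, Python scripts to look and compute and a tool call to move; the robot and the scene stay as the last step left them, time stands still between calls to the robot, and variables do not carry over. Pictures are saved under pics/ and viewed, at most 14 in all, crops included, and the job is handed in when it is done.

Besides the shell and the picture viewer there is one more tool, called after ">>>" by a JSON object that holds its "op" and its "data", one argument or row to a line. drive_tool: Moves the arm, as the interface text tells. Its arguments: {"type":"object","properties":{"deltas":{"type":"array"},"grip_force":{"type":"number"}},"required":["deltas"]}

```bash
ls; mkdir -p pics; python3 - <<'E'
from station import bot, optics
import cv2
o=bot.get_obs();print({k:(v if not hasattr(v,'tolist') else v.tolist()) for k,v in o.items()})
for n in("top","side"):
    cv2.imwrite(f"pics/{n}0.png",optics.read_camera(n)); m=optics.camera_model(n);print(n,m)
E
```

```text
pics
{'t': 0.0, 'q': [1.0899044069356376, 0.4777962836049329, 0.02235688662393724, 1.5564842300586772, -0.011498925023284833, 1.1092781385392765, -0.08308382046484211], 'joint_vel': [0.0017781657646766225, -0.000557913294156505, 0.001899310413308342, 0.0004775587611631958, 0.0006900286900942164, 0.0006369410383743129, 0.0004854134715966313], 'joint_torque': [0.00011897166132257553, -59.64507579803467, 1.6080011799931526, -28.119388818740845, 0.012439801648724824, 0.009302842954639345, -5.6897692957136314e-05], 'eef_pos': [0.2456600592346937, -0.6282056510074205, 0.30291464135646584], 'tool_rot': [-0.0008865270567251993, 0.9826759942606637, 0.18532956090173955, -0.0002413080236275055], 'contact_force': [-0.2996522379334614, -0.8599454556376717, -0.7981613306148035], 'torque': [0.009072197757677565, -0.031433121187157034, 0.03380440847712391], 'grasp_force': 0.0, 'gripper_width': 0.9976444220092622}
top {'fx': 404.1370876260003, 'fy': 404.1370876260003, 'cx': 278.6429885992278, 'cy': 208.0634782825142, 'cam_to_world': array([[ 0.02594181,  0.98852189, -0.14883377,  0.31009541],
       [-0.99962375,  0.0269786 ,  0.00495105, -0.02629916],
       [ 0.00890955,  0.14864934,  0.98884983,  1.43052593],
       [ 0.        ,  0.        ,  0.        ,  1.        ]])}
side {'fx': 535.8171967453006, 'fy': 535.8171967453006, 'cx': 280.37304663923993, 'cy': 212.53714881157865, 'cam_to_world': array([[-0.93313166,  0.21864217, -0.28541356,  0.05223697],
       [-0.35950637, -0.55742628,  0.74835227,  1.10270775],
       [ 0.00452434,  0.80091919,  0.59875536,  0.99238025],
       [ 0.        ,  0.        ,  0.        ,  1.        ]])}
```

View pics/top0.png

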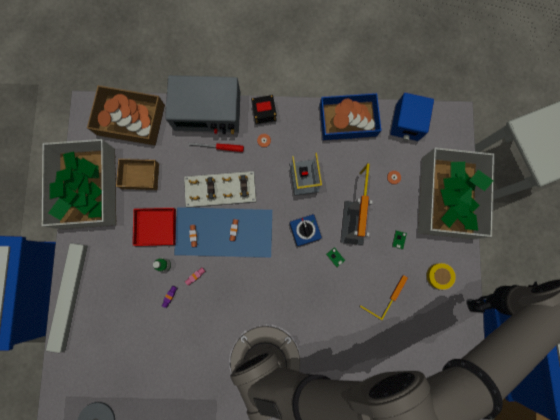

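View pics/side0.png

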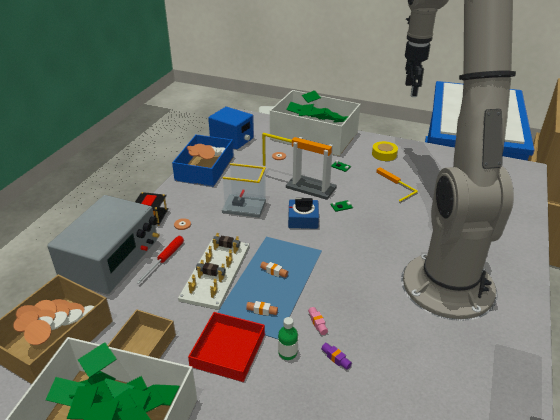

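The top view shows two new fuses at (193,235) and (234,230), and two blown ones in the clips at (211,188) and (243,187). The knob is at (306,231), the switch at (306,175) and the rod on its stand at (363,205). The purple and pink fuses and the small rod are decoys.

```bash
cat > h.py <<'E'
from station import bot, optics
import cv2, numpy as np
from scipy.spatial.transform import Rotation as R
def ray(n,u,v):
    m=optics.camera_model(n);T=m["cam_to_world"]
    d=np.array([(u-m["cx"])/m["fx"],-(v-m["cy"])/m["fy"],-1.]);return T[:3,3],T[:3,:3]@d
def plane(n,u,v,z):
    o,d=ray(n,u,v);return o+d*(z-o[2])/d[2]
def proj(n,p):
    m=optics.camera_model(n);T=m["cam_to_world"];c=T[:3,:3].T@(np.array(p)-T[:3,3])
    return m["cx"]-m["fx"]*c[0]/c[2], m["cy"]+m["fy"]*c[1]/c[2]
def tri(a,b):
    A=[];B=[]
    for n,uv in(("top",a),("side",b)):
        o,d=ray(n,*uv);d=d/np.linalg.norm(d);P=np.eye(3)-np.outer(d,d);A.append(P);B.append(P@o)
    return np.linalg.lstsq(np.vstack(A),np.hstack(B),rcond=None)[0]
def crop(n,im,x0,x1,y0,y1,s,name):
    cv2.imwrite(name,cv2.resize(im[y0:y1,x0:x1],None,fx=s,fy=s,interpolation=cv2.INTER_CUBIC))
def blobs(mask,amin=8):
    k,l,s,c=cv2.connectedComponentsWithStats(mask.astype(np.uint8))
    return [(s[i,4],c[i].round(1).tolist(),s[i,:4].tolist()) for i in range(1,k) if s[i,4]>=amin]
def pose():
    o=bot.get_obs();q=o["tool_rot"];return np.array(o["eef_pos"]),R.from_quat([q[1],q[2],q[3],q[0]]),o
def yawof(r): # direction of tool y (closing axis) in world
    y=r.as_matrix()[:,1];return np.arctan2(y[1],y[0])
def go(p,yaw):
    """TCP target p, closing axis yaw (mod pi), pointing down -> offset & angular in tool units"""
    P,r,o=pose()
    out=[]
    for k in(0,np.pi):
        y=np.array([np.cos(yaw+k),np.sin(yaw+k),0]);z=np.array([0,0,-1.]);x=np.cross(y,z)
        rv=(r.inv()*R.from_matrix(np.c_[x,y,z])).as_rotvec()/(np.pi/4);out.append(rv)
    rv=min(out,key=np.linalg.norm)
    print("t",round(o["t"],2),"P",P.round(4),"yaw",round(yawof(r),3),"F",np.round(o["contact_force"],1),"w",round(o["gripper_width"],3),"gf",round(o["grasp_force"],1))
    print("offset",r.inv().apply(np.array(p)-P).round(4).tolist(),"ang",rv.round(3).tolist(),"q7",round(o["q"][6],2))
E
python3 - <<'E'
from h import *
t=cv2.imread("pics/top0.png");s=cv2.imread("pics/side0.png")
crop("top",t,170,390,150,280,3.6,"pics/t1.png")
crop("side",s,165,365,125,325,3,"pics/s1.png")
E
```

```text
(no output)
```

View pics/t1.png

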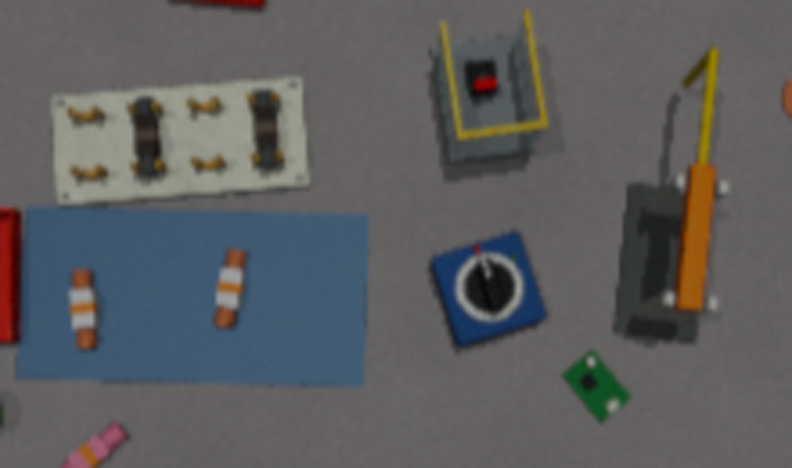

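View pics/s1.png

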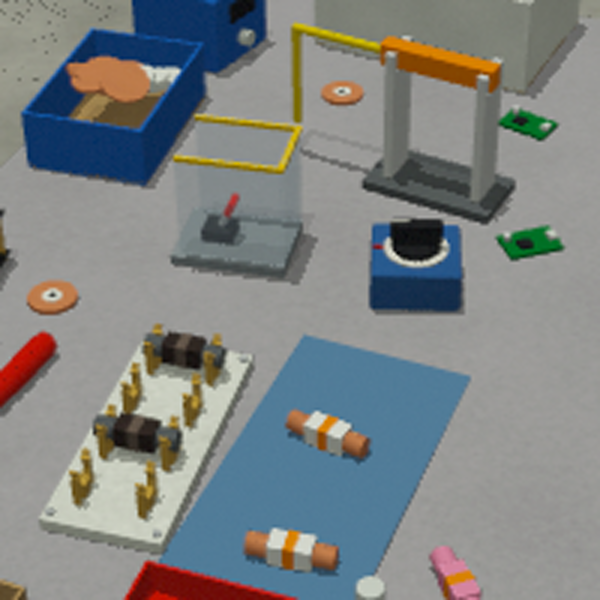

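The crops show the empty clips as the first and third from the left (crop x 88 and 206), and the blown fuses in the second and fourth. The knob pointer is at the red mark. The rod handle runs from crop (690,308) to (701,168), with its bend at (715,52).

```bash
python3 - <<'E'
from h import *
T=lambda x,y:((x+.5)/3.6+170-.5,(y+.5)/3.6+150-.5)
S=lambda x,y:((x+.5)/3+165-.5,(y+.5)/3+125-.5)
t=cv2.imread("pics/top0.png");s=cv2.imread("pics/side0.png")
def rect(name,n,mask,z,roi):
    m=np.zeros(mask.shape,np.uint8);x0,x1,y0,y1=roi;m[y0:y1,x0:x1]=mask[y0:y1,x0:x1]
    k,l,st,c=cv2.connectedComponentsWithStats(m);i=1+np.argmax(st[1:,4])
    (cx,cy),wh,a=cv2.minAreaRect(np.argwhere(l==i)[:,::-1].astype(np.float32))
    b=cv2.boxPoints(((cx,cy),wh,a));w=np.array([plane(n,*p,z)[:2] for p in b])
    e=w[1]-w[0];f=w[2]-w[1];L=e if np.hypot(*e)>np.hypot(*f) else f
    print(name,st[i,4],"c",w.mean(0).round(4),"size",np.hypot(*e).round(3),np.hypot(*f).round(3),"yaw long",np.degrees(np.arctan2(L[1],L[0])).round(1))
h=cv2.cvtColor(t,cv2.COLOR_BGR2HSV);b,g,r=[t[:,:,i].astype(int) for i in range(3)]
H,Sa,V=[h[:,:,i].astype(int) for i in range(3)]
rect("plate","top",(Sa<60)&(V>110),.014,(180,262,168,210))
blue=(H>95)&(H<115)&(Sa>90)
rect("fuseL","top",~blue,.013,(182,206,214,256))
rect("fuseR","top",~blue,.013,(224,246,212,250))
rect("knobbox","top",(H>100)&(H<125)&(Sa>120),.045,(285,327,205,252))
rect("tray","top",((H<8)|(H>172))&(Sa>150),.035,(125,180,200,255))
rect("handle","top",(H>5)&(H<20)&(Sa>170),.168,(352,375,190,240))
for nm,a,z in [("plate BL",(53,97),.014),("BR",(301,78),.014),("FR",(309,187),.014),("FL",(62,204),.014),
 ("blown1",(147,137),.049),("blown3",(265,130),.049),("b1a",(145,98),.048),("b1b",(150,177),.048),("b3a",(265,92),.048),("b3b",(267,168),.048),
 ("knob c",(490,286),.078),("pointer",(484,262),.078),("kdisc",(489,286),.046),
 ("handle f",(701,168),.168),("handle b",(690,308),.168),("bend",(715,52),.165),("wallL",(461,136),.13),("wallR",(546,126),.13),("wLb",(443,22),.13),("wRb",(528,12),.13)]:
    print(nm,plane("top",*T(*a),z).round(4))
for nm,a,b in [("hf",(701,168),(385,43)),("hb",(690,308),(499,76)),("bend",(715,52),(297,30)),("wallL",(461,136),(281,168)),("wallR",(546,126),(299,128)),("knob",(490,286),(417,230))]:
    print("tri",nm,tri(T(*a),S(*b)).round(4))
print("legend tip side", S(297,122))
E
```

```text
plate 1626 c [0.5886 0.1803] size 0.252 0.112 yaw long -83.8
fuseL 179 c [0.4182 0.2641] size 0.028 0.081 yaw long -176.8
fuseR 173 c [0.4427 0.1242] size 0.083 0.029 yaw long -6.9
knobbox 330 c [ 0.4452 -0.1264] size 0.089 0.087 yaw long -69.9
tray 1558 c [0.4444 0.396 ] size 0.146 0.129 yaw long -88.4
handle 304 c [ 0.4846 -0.2978] size 0.132 0.025 yaw long -5.9
plate BL [0.628  0.3069 0.014 ]
BR [0.6543 0.0612 0.014 ]
FR [0.5443 0.0495 0.014 ]
FL [0.5207 0.2915 0.014 ]
blown1 [0.5832 0.2057 0.049 ]
blown3 [0.5932 0.0921 0.049 ]
b1a [0.6219 0.2097 0.048 ]
b1b [0.5443 0.201  0.048 ]
b3a [0.6311 0.0936 0.048 ]
b3b [0.5562 0.0888 0.048 ]
knob c [ 0.4448 -0.126   0.078 ]
pointer [ 0.4671 -0.12    0.078 ]
kdisc [ 0.4479 -0.1274  0.046 ]
handle f [ 0.5453 -0.3041  0.168 ]
handle b [ 0.4212 -0.2938  0.168 ]
bend [ 0.6519 -0.3179  0.165 ]
wallL [ 0.576  -0.0935  0.13  ]
wallR [ 0.5875 -0.1709  0.13  ]
wLb [ 0.6827 -0.0749  0.13  ]
wRb [ 0.6944 -0.1532  0.13  ]
tri hf [ 0.5465 -0.3039  0.1675]
tri hb [ 0.421  -0.2959  0.159 ]
tri bend [ 0.6549 -0.3207  0.1529]
tri wallL [ 0.5765 -0.0931  0.1326]
tri wallR [ 0.589  -0.1705  0.1302]
tri knob [ 0.4464 -0.1263  0.0706]
legend tip side (263.6666666666667, 165.33333333333334)
```

```bash
cat >> h.py <<'E'
BAY=[np.array([.5766,.2645]),np.array([.5829,.2068]),np.array([.5891,.1492]),np.array([.5954,.0915])]
BY=np.radians(96.2)
E
python3 - <<'E'
from h import *
go([*BAY[3],.25],BY)
t=cv2.imread("pics/top0.png");s=cv2.imread("pics/side0.png")
for n,im in(("top",t),("side",s)):
    h=cv2.cvtColor(im,cv2.COLOR_BGR2HSV);H,S,V=[h[:,:,i].astype(int) for i in range(3)]
    o=(H>3)&(H<22)&(S>100)&(V>90)
    for b in blobs(o,5):
        print(n,b[0],b[1],b[2],plane(n,*b[1],.02).round(3))
E
```

```text
t 0.1 P [ 0.2457 -0.6283  0.303 ] yaw -1.198 F [-0.2 -0.2  0.3] w 1.003 gf 0.0
offset [0.5878, -0.5429, 0.0538] ang [-0.002, 0.0, 0.337] q7 -0.08
top 1015 [124.8, 111.1] [98, 94, 58, 37] [0.865 0.537 0.02 ]
top 841 [346.2, 112.9] [325, 99, 48, 33] [ 0.882 -0.272  0.02 ]
top 118 [263.7, 140.0] [257, 134, 14, 13] [0.77  0.027 0.02 ]
top 116 [94.7, 159.1] [83, 154, 18, 18] [0.682 0.63  0.02 ]
top 21 [61.8, 163.7] [61, 159, 3, 10] [0.661 0.745 0.02 ]
top 629 [138.2, 175.6] [120, 162, 35, 26] [0.626 0.47  0.02 ]
top 147 [440.3, 172.1] [435, 165, 15, 24] [ 0.669 -0.61   0.02 ]
top 50 [469.7, 171.0] [466, 168, 8, 8] [ 0.676 -0.716  0.02 ]
top 6 [117.0, 173.5] [117, 171, 1, 6] [0.631 0.546 0.02 ]
top 119 [393.6, 177.0] [387, 171, 14, 13] [ 0.646 -0.442  0.02 ]
top 13 [227.5, 178.9] [225, 177, 6, 4] [0.622 0.152 0.02 ]
top 9 [116.4, 184.2] [116, 181, 3, 6] [0.592 0.544 0.02 ]
top 16 [192.6, 181.6] [189, 180, 8, 4] [0.609 0.275 0.02 ]
top 12 [228.3, 195.1] [226, 194, 6, 3] [0.564 0.146 0.02 ]
top 299 [363.2, 215.3] [358, 194, 11, 43] [ 0.505 -0.332  0.02 ]
top 12 [195.2, 197.8] [193, 196, 5, 4
[... 2872 characters left out ...]
86, 300, 5, 6] [0.824 0.406 0.02 ]
side 47 [249.8, 305.7] [247, 302, 7, 8] [0.448 0.272 0.02 ]
side 52 [261.1, 307.8] [259, 302, 6, 13] [0.42  0.268 0.02 ]
side 58 [272.6, 309.9] [269, 306, 8, 9] [0.391 0.264 0.02 ]
side 1092 [144.5, 335.3] [108, 310, 65, 46] [0.638 0.446 0.02 ]
side 46 [316.5, 318.4] [313, 315, 10, 11] [0.283 0.251 0.02 ]
side 56 [334.9, 354.8] [331, 349, 10, 14] [0.211 0.339 0.02 ]
side 10 [1.2, 354.2] [0, 351, 4, 6] [0.906 0.608 0.02 ]
side 36 [5.0, 360.2] [0, 357, 11, 8] [0.886 0.618 0.02 ]
side 96 [80.6, 376.4] [73, 371, 16, 11] [0.704 0.592 0.02 ]
side 258 [59.1, 412.4] [48, 404, 23, 16] [0.689 0.679 0.02 ]
side 174 [159.2, 412.6] [148, 405, 22, 15] [0.501 0.606 0.02 ]
```

>>> {"op": "drive_tool", "data": {
  "deltas": [
    {"gripper":130,"offset":[0.183,-0.169,0.017],"angular":[0,0,0.337]},
    {"gripper":130,"offset":[0.183,-0.169,0.017],"angular":[0,0,0.337]},
    {"gripper":130,"offset":[0.183,-0.169,0.017],"angular":[0,0,0.337]},
    {"gripper":130,"offset":[0.183,-0.169,0.017],"angular":[0,0,0.337]},
    {"gripper":130,"offset":[0.183,-0.169,0.017],"angular":[0,0,0.337]}
  ],
  "grip_force": 60
}}

```text
t: 0.6
eef_pos: [0.3552, -0.4025, 0.2865]
tool_rot: [-0.0, 0.999, 0.054, -0.0]
contact_force: [1.0, 0.2, -0.6]
gripper_width: 0.485
grasp_force: 0.0
```

>>> {"op": "drive_tool", "data": {
  "deltas": [
    {"gripper":130,"offset":[0.098,-0.156,0.012],"angular":[0,0,0]},
    {"gripper":130,"offset":[0.098,-0.156,0.012],"angular":[0,0,0]},
    {"gripper":130,"offset":[0.098,-0.156,0.012],"angular":[0,0,0]},
    {"gripper":130,"offset":[0.098,-0.156,0.012],"angular":[0,0,0]},
    {"gripper":130,"offset":[0.098,-0.156,0.012],"angular":[0,0,0]}
  ]
}}

```text
t: 1.1
eef_pos: [0.4375, -0.2335, 0.2746]
tool_rot: [-0.001, 0.998, 0.058, 0.0]
contact_force: [0.5, -0.7, -0.1]
gripper_width: 0.488
grasp_force: 0.0
```

>>> {"op": "drive_tool", "data": {
  "deltas": [
    {"gripper":130,"offset":[0.098,-0.156,0.012],"angular":[0,0,0]},
    {"gripper":130,"offset":[0.098,-0.156,0.012],"angular":[0,0,0]},
    {"gripper":130,"offset":[0.098,-0.156,0.012],"angular":[0,0,0]},
    {"gripper":130,"offset":[0.098,-0.156,0.012],"angular":[0,0,0]},
    {"gripper":130,"offset":[0.098,-0.156,0.012],"angular":[0,0,0]}
  ]
}}

```text
t: 1.6
eef_pos: [0.5176, -0.0684, 0.2626]
tool_rot: [-0.001, 0.998, 0.058, 0.0]
contact_force: [-0.1, -0.2, 0.3]
gripper_width: 0.492
grasp_force: 0.0
```

>>> {"op": "drive_tool", "data": {
  "deltas": [
    {"gripper":130,"offset":[0.098,-0.156,0.012],"angular":[0,0,0]},
    {"gripper":130,"offset":[0.098,-0.156,0.012],"angular":[0,0,0]},
    {"gripper":130,"offset":[0.098,-0.156,0.012],"angular":[0,0,0]},
    {"gripper":130,"offset":[0.098,-0.156,0.012],"angular":[0,0,0]},
    {"gripper":130,"offset":[0.098,-0.156,0.012],"angular":[0,0,0]}
  ]
}}

```text
t: 2.1
eef_pos: [0.5975, 0.0969, 0.2504]
tool_rot: [-0.001, 0.998, 0.057, 0.0]
contact_force: [-0.9, 0.2, 0.3]
gripper_width: 0.49
grasp_force: 0.0
```

```bash
python3 - <<'E'
from h import *
go([*BAY[3],.16],BY)
E
```

```text
t 2.1 P [0.5975 0.0969 0.2504] yaw -1.457 F [-0.9  0.2  0.3] w 0.49 gf 0.0
offset [-0.0027, 0.0054, 0.0903] ang [-0.003, -0.001, 0.007] q7 -1.84
```

>>> {"op": "drive_tool", "data": {
  "deltas": [
    {"gripper":130,"offset":[-0.003,0.005,0.05],"angular":[0,0,0]},
    {"gripper":130,"offset":[-0.003,0.005,0.09],"angular":[0,0,0]},
    {"gripper":130,"offset":[-0.003,0.005,0.125],"angular":[0,0,0]},
    {"gripper":130,"offset":[-0.003,0.005,0.153],"angular":[0,0,0]},
    {"gripper":130,"offset":[-0.003,0.005,0.153],"angular":[0,0,0]}
  ]
}}

```text
t: 2.6
eef_pos: [0.5913, 0.0839, 0.094]
tool_rot: [0.001, 0.999, 0.053, -0.004]
contact_force: [-0.5, 0.2, 0.2]
gripper_width: 0.489
grasp_force: 0.0
```

>>> {"op": "drive_tool", "data": {
  "deltas": [
    {"gripper":255,"offset":[0,0,0],"angular":[0,0,0]},
    {"gripper":255,"offset":[0,0,0],"angular":[0,0,0]},
    {"gripper":255,"offset":[0,0,0],"angular":[0,0,0]},
    {"gripper":255,"offset":[0,0,0],"angular":[0,0,0]},
    {"gripper":255,"offset":[0,0,0],"angular":[0,0,0]}
  ]
}}

```text
t: 3.1
eef_pos: [0.5937, 0.0883, 0.0988]
tool_rot: [-0.001, 0.999, 0.055, 0.0]
contact_force: [-1.4, 4.7, -9.1]
gripper_width: 0.24
grasp_force: 59.9
```

```bash
python3 - <<'E'
from h import *
go([*BAY[3],.097],BY)
im=optics.read_camera("side");crop("side",im,165,315,180,320,4,"pics/s2.png")
E
```

```text
t 3.1 P [0.5937 0.0883 0.0988] yaw -1.462 F [-1.4  4.7 -9.1] w 0.24 gf 59.9
offset [0.002, -0.003, 0.0018] ang [-0.002, -0.001, 0.001] q7 -1.89
```

View pics/s2.png

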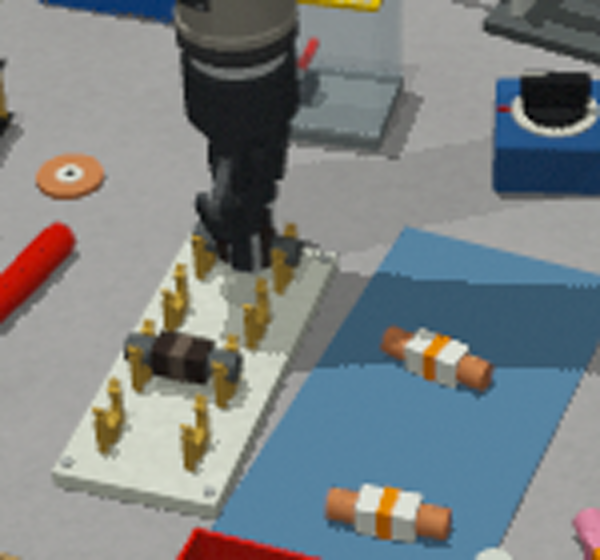

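The picture shows the gripper on the blown fuse in the rightmost bay at crop (245,255). The grip reads 60 N.

>>> {"op": "drive_tool", "data": {
  "deltas": [
    {"gripper":255,"offset":[0,0,-0.02],"angular":[0,0,0]},
    {"gripper":255,"offset":[0,0,-0.05],"angular":[0,0,0]},
    {"gripper":255,"offset":[0,0,-0.08],"angular":[0,0,0]},
    {"gripper":255,"offset":[0,0,-0.08],"angular":[0,0,0]},
    {"gripper":255,"offset":[0,0,-0.08],"angular":[0,0,0]}
  ]
}}

```text
t: 3.65
eef_pos: [0.5953, 0.0864, 0.1803]
tool_rot: [0.0, 0.999, 0.054, 0.002]
contact_force: [-0.6, -0.1, 0.1]
gripper_width: 0.245
grasp_force: 61.1
```

```bash
python3 - <<'E'
from h import *
go([.444,.371,.18],BY)
E
```

```text
t 3.65 P [0.5953 0.0864 0.1803] yaw -1.464 F [-0.6 -0.1  0.1] w 0.245 gf 61.1
offset [-0.1199, -0.2991, -0.0004] ang [0.001, -0.006, -0.001] q7 -1.86
```

>>> {"op": "drive_tool", "data": {
  "deltas": [
    {"gripper":255,"offset":[-0.08,-0.2,0],"angular":[0,0,0]},
    {"gripper":255,"offset":[-0.08,-0.2,0],"angular":[0,0,0]},
    {"gripper":255,"offset":[-0.08,-0.2,0],"angular":[0,0,0]},
    {"gripper":255,"offset":[-0.08,-0.2,0],"angular":[0,0,0]},
    {"gripper":255,"offset":[-0.08,-0.2,0],"angular":[0,0,0]}
  ]
}}

```text
t: 4.15
eef_pos: [0.4892, 0.2828, 0.1778]
tool_rot: [-0.001, 0.998, 0.058, -0.001]
contact_force: [0.0, 0.6, -0.6]
gripper_width: 0.246
grasp_force: 61.0
```

>>> {"op": "drive_tool", "data": {
  "deltas": [
    {"gripper":255,"offset":[-0.04,-0.1,0],"angular":[0,0,0]},
    {"gripper":255,"offset":[-0.04,-0.1,0],"angular":[0,0,0]},
    {"gripper":255,"offset":[-0.04,-0.1,0.03],"angular":[0,0,0]},
    {"gripper":255,"offset":[-0.04,-0.1,0.06],"angular":[0,0,0]},
    {"gripper":255,"offset":[-0.04,-0.1,0.09],"angular":[0,0,0]}
  ]
}}

```text
t: 4.65
eef_pos: [0.4424, 0.3722, 0.0866]
tool_rot: [0.0, 0.999, 0.054, 0.0]
contact_force: [0.4, 0.3, -1.7]
gripper_width: 0.247
grasp_force: 61.0
```

>>> {"op": "drive_tool", "data": {
  "deltas": [
    {"gripper":255,"offset":[0,0,0.003],"angular":[0,0,0]},
    {"gripper":160,"offset":[0,0,0.003],"angular":[0,0,0]},
    {"gripper":150,"offset":[0,0,0.003],"angular":[0,0,0]},
    {"gripper":150,"offset":[0,0,-0.03],"angular":[0,0,0]},
    {"gripper":130,"offset":[0,0,-0.08],"angular":[0,0,0]}
  ]
}}

```text
t: 5.15
eef_pos: [0.4418, 0.3714, 0.1681]
tool_rot: [0.001, 0.999, 0.054, -0.001]
contact_force: [0.5, 0.3, 0.7]
gripper_width: 0.494
grasp_force: 0.0
```

```bash
python3 - <<'E'
from h import *
go([*BAY[1],.18],BY)
E
```

```text
t 5.15 P [0.4418 0.3714 0.1681] yaw -1.463 F [0.5 0.3 0.7] w 0.494 gf 0.0
offset [0.1225, 0.1788, -0.0118] ang [0.003, 0.003, -0.0] q7 -2.45
```

Next I'll take the second blown fuse at bay1.

>>> {"op": "drive_tool", "data": {
  "deltas": [
    {"gripper":130,"offset":[0.122,0.179,-0.012],"angular":[0,0,0]},
    {"gripper":130,"offset":[0.122,0.179,-0.012],"angular":[0,0,0]},
    {"gripper":130,"offset":[0.122,0.179,-0.012],"angular":[0,0,0]},
    {"gripper":130,"offset":[0.122,0.179,-0.012],"angular":[0,0,0]},
    {"gripper":130,"offset":[0.122,0.179,-0.012],"angular":[0,0,0]}
  ]
}}

```text
t: 5.65
eef_pos: [0.5877, 0.2011, 0.1824]
tool_rot: [0.001, 0.999, 0.05, 0.003]
contact_force: [-0.3, -0.2, 0.0]
gripper_width: 0.49
grasp_force: 0.0
```

```bash
python3 - <<'E'
from h import *
go([*BAY[1],.097],BY)
E
```

```text
t 5.65 P [0.5877 0.2011 0.1824] yaw -1.471 F [-0.3 -0.2  0. ] w 0.49 gf 0.0
offset [-0.0047, -0.0063, 0.0854] ang [0.003, -0.007, -0.011] q7 -2.06
```

>>> {"op": "drive_tool", "data": {
  "deltas": [
    {"gripper":130,"offset":[0,0,0.03],"angular":[0,0,0]},
    {"gripper":130,"offset":[0,0,0.06],"angular":[0,0,0]},
    {"gripper":130,"offset":[0,0,0.084],"angular":[0,0,0]},
    {"gripper":130,"offset":[0,0,0.084],"angular":[0,0,0]},
    {"gripper":255,"offset":[0,0,0.084],"angular":[0,0,0]}
  ]
}}

```text
t: 6.15
eef_pos: [0.5835, 0.2081, 0.0973]
tool_rot: [-0.0, 0.999, 0.054, 0.001]
contact_force: [-0.1, -0.0, 1.1]
gripper_width: 0.331
grasp_force: 0.0
```

>>> {"op": "drive_tool", "data": {
  "deltas": [
    {"gripper":255,"offset":[0,0,0],"angular":[0,0,0]},
    {"gripper":255,"offset":[0,0,0],"angular":[0,0,0]},
    {"gripper":255,"offset":[0,0,0],"angular":[0,0,0]},
    {"gripper":255,"offset":[0,0,0],"angular":[0,0,0]}
  ]
}}

```text
t: 6.55
eef_pos: [0.584, 0.2082, 0.0979]
tool_rot: [-0.001, 0.999, 0.054, 0.001]
contact_force: [-2.0, 0.5, 7.8]
gripper_width: 0.241
grasp_force: 60.7
```

>>> {"op": "drive_tool", "data": {
  "deltas": [
    {"gripper":255,"offset":[0,0,-0.02],"angular":[0,0,0]},
    {"gripper":255,"offset":[0,0,-0.05],"angular":[0,0,0]},
    {"gripper":255,"offset":[0,0,-0.08],"angular":[0,0,0]},
    {"gripper":255,"offset":[0,0,-0.08],"angular":[0,0,0]},
    {"gripper":255,"offset":[0,0,-0.08],"angular":[0,0,0]}
  ]
}}

```text
t: 7.05
eef_pos: [0.5834, 0.2077, 0.177]
tool_rot: [-0.0, 0.999, 0.054, 0.001]
contact_force: [-0.4, -1.2, -0.6]
gripper_width: 0.245
grasp_force: 59.9
```

```bash
python3 - <<'E'
from h import *
go([.444,.421,.18],BY)
E
```

```text
t 7.05 P [0.5834 0.2077 0.177 ] yaw -1.463 F [-0.4 -1.2 -0.6] w 0.245 gf 59.9
offset [-0.1156, -0.2271, -0.0031] ang [-0.001, -0.003, -0.0] q7 -2.07
```

>>> {"op": "drive_tool", "data": {
  "deltas": [
    {"gripper":255,"offset":[-0.115,-0.227,0],"angular":[0,0,0]},
    {"gripper":255,"offset":[-0.115,-0.227,0],"angular":[0,0,0]},
    {"gripper":255,"offset":[-0.115,-0.227,0],"angular":[0,0,0]},
    {"gripper":255,"offset":[-0.115,-0.227,0],"angular":[0,0,0]},
    {"gripper":255,"offset":[-0.115,-0.227,0],"angular":[0,0,0]}
  ]
}}

```text
t: 7.55
eef_pos: [0.4449, 0.4179, 0.1746]
tool_rot: [0.001, 0.999, 0.054, -0.001]
contact_force: [-0.6, -0.1, -0.4]
gripper_width: 0.246
grasp_force: 59.9
```

>>> {"op": "drive_tool", "data": {
  "deltas": [
    {"gripper":255,"offset":[0,0,0],"angular":[0,0,0]},
    {"gripper":255,"offset":[0,0,0.03],"angular":[0,0,0]},
    {"gripper":255,"offset":[0,0,0.06],"angular":[0,0,0]},
    {"gripper":255,"offset":[0,0,0.091],"angular":[0,0,0]},
    {"gripper":255,"offset":[0,0,0.091],"angular":[0,0,0]}
  ]
}}

```text
t: 8.05
eef_pos: [0.4442, 0.4141, 0.0799]
tool_rot: [0.003, 0.999, 0.054, -0.004]
contact_force: [-0.8, -0.2, -0.8]
gripper_width: 0.244
grasp_force: 59.9
```

>>> {"op": "drive_tool", "data": {
  "deltas": [
    {"gripper":170,"offset":[0,0,0],"angular":[0,0,0]},
    {"gripper":170,"offset":[0,0,0],"angular":[0,0,0]},
    {"gripper":170,"offset":[0,0,0],"angular":[0,0,0]},
    {"gripper":160,"offset":[0,0,-0.03],"angular":[0,0,0]},
    {"gripper":130,"offset":[0,0,-0.08],"angular":[0,0,0]}
  ]
}}

```text
t: 8.55
eef_pos: [0.4456, 0.4158, 0.1641]
tool_rot: [0.002, 0.999, 0.054, -0.002]
contact_force: [-0.6, -0.1, -0.2]
gripper_width: 0.488
grasp_force: 0.0
```

```bash
python3 - <<'E'
from h import *
go([.419,.263,.15],np.radians(99))
im=optics.read_camera("side");crop("side",im,165,365,205,405,3,"pics/s3.png")
E
```

```text
t 8.55 P [0.4456 0.4158 0.1641] yaw -1.463 F [-0.6 -0.1 -0.2] w 0.488 gf 0.0
offset [-0.0429, 0.149, 0.0147] ang [0.004, 0.005, -0.062] q7 -2.5
```

View pics/s3.png

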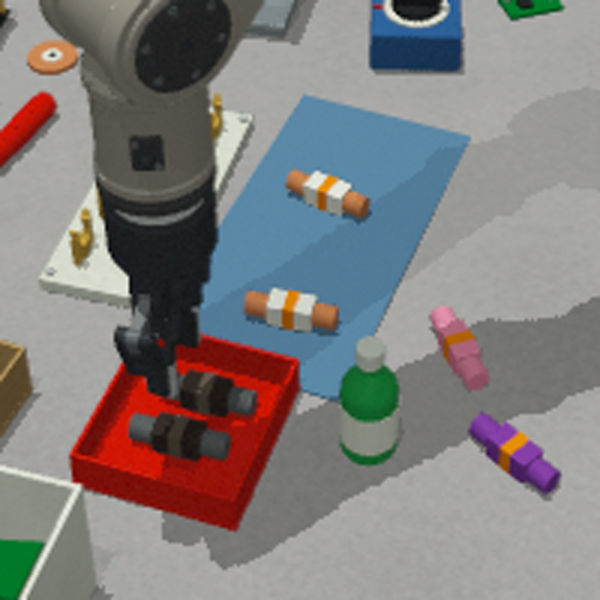

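Both blown fuses lie in the red tray, at crop (215,392) and (178,437). The new fuses are still where they were.

>>> {"op": "drive_tool", "data": {
  "deltas": [
    {"gripper":90,"offset":[-0.043,0.149,0.015],"angular":[0,0,-0.062]},
    {"gripper":90,"offset":[-0.043,0.149,0.015],"angular":[0,0,-0.062]},
    {"gripper":90,"offset":[-0.043,0.149,0.015],"angular":[0,0,-0.062]},
    {"gripper":90,"offset":[-0.043,0.149,0.015],"angular":[0,0,-0.062]},
    {"gripper":90,"offset":[-0.043,0.149,0.015],"angular":[0,0,-0.062]}
  ]
}}

```text
t: 9.1
eef_pos: [0.4205, 0.2628, 0.1509]
tool_rot: [0.0, 0.997, 0.077, 0.001]
contact_force: [0.7, 0.4, 0.7]
gripper_width: 0.648
grasp_force: 0.0
```

>>> {"op": "drive_tool", "data": {
  "deltas": [
    {"gripper":90,"offset":[0,0,0.03],"angular":[0,0,0]},
    {"gripper":90,"offset":[0,0,0.055],"angular":[0,0,0]},
    {"gripper":90,"offset":[0,0,0.055],"angular":[0,0,0]},
    {"gripper":90,"offset":[0,0,0.055],"angular":[0,0,0]}
  ]
}}

```text
t: 9.5
eef_pos: [0.4203, 0.2661, 0.0955]
tool_rot: [-0.001, 0.997, 0.079, 0.0]
contact_force: [-0.6, -0.5, 0.8]
gripper_width: 0.648
grasp_force: 0.0
```

```bash
python3 - <<'E'
from h import *
im=optics.read_camera("side")
go([.419,.263,.078],np.radians(99))
crop("side",im,215,315,250,350,6,"pics/s4.png")
E
```

```text
t 9.55 P [0.4206 0.266  0.096 ] yaw -1.413 F [ 0.4  0.8 -0.1] w 0.65 gf 0.0
offset [-0.0021, 0.0027, 0.018] ang [-0.002, -0.002, 0.001] q7 -2.35
```

View pics/s4.png

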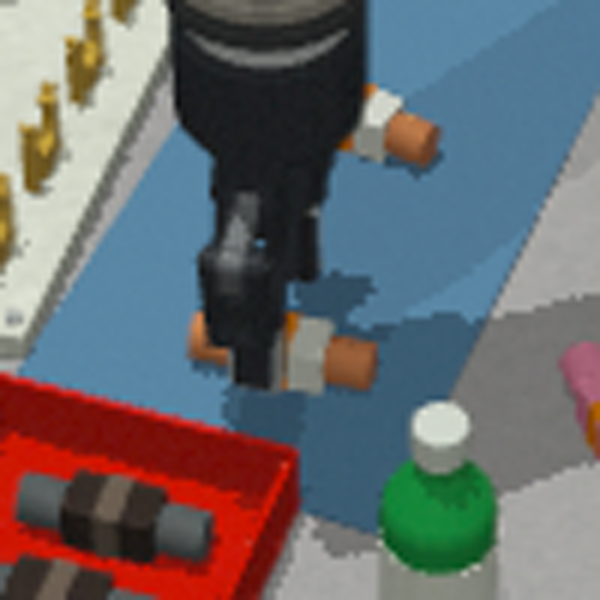

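The gripper stands over the left new fuse at crop (285,350), with a finger on each side.

>>> {"op": "drive_tool", "data": {
  "deltas": [
    {"gripper":90,"offset":[-0.001,0,0.018],"angular":[0,0,0]},
    {"gripper":90,"offset":[-0.001,0,0.018],"angular":[0,0,0]},
    {"gripper":255,"offset":[-0.001,0,0.018],"angular":[0,0,0]},
    {"gripper":255,"offset":[-0.001,0,0.018],"angular":[0,0,0]},
    {"gripper":255,"offset":[-0.001,0,0.018],"angular":[0,0,0]}
  ]
}}

```text
t: 10.05
eef_pos: [0.4196, 0.2648, 0.0782]
tool_rot: [-0.0, 0.997, 0.078, 0.001]
contact_force: [-1.3, -0.3, 7.1]
gripper_width: 0.241
grasp_force: 58.9
```

>>> {"op": "drive_tool", "data": {
  "deltas": [
    {"gripper":255,"offset":[0,0,0],"angular":[0,0,0]},
    {"gripper":255,"offset":[0,0,0],"angular":[0,0,0]},
    {"gripper":255,"offset":[0,0,0],"angular":[0,0,0]},
    {"gripper":255,"offset":[0,0,-0.05],"angular":[0,0,0]},
    {"gripper":255,"offset":[0,0,-0.1],"angular":[0,0,0]}
  ]
}}

```text
t: 10.55
eef_pos: [0.4181, 0.2637, 0.1773]
tool_rot: [0.001, 0.997, 0.079, -0.002]
contact_force: [1.2, -0.1, -0.6]
gripper_width: 0.236
grasp_force: 59.0
```

>>> {"op": "drive_tool", "data": {
  "deltas": [
    {"gripper":255,"offset":[0,0,0],"angular":[0,0,0]}
  ]
}}

```text
t: 10.65
eef_pos: [0.4218, 0.2666, 0.1832]
tool_rot: [-0.003, 0.997, 0.078, 0.005]
contact_force: [-0.2, 1.0, 0.3]
gripper_width: 0.244
grasp_force: 59.0
```

```bash
python3 - <<'E'
from h import *
go([.577,.266,.18],BY)
for n in("side","top"):
    im=optics.read_camera(n)
    h=cv2.cvtColor(im,cv2.COLOR_BGR2HSV);H,S,V=[h[:,:,i].astype(int) for i in range(3)]
    for b in blobs((H>3)&(H<22)&(S>100)&(V>90),5):
        p=plane(n,*b[1],.11)
        if .33<p[0]<.5 and .05<p[1]<.32: print(n,b[0],b[1],"z.11",p.round(3)[:2],"z.02",plane(n,*b[1],.02).round(3)[:2])
E
```

```text
t 10.65 P [0.4218 0.2666 0.1832] yaw -1.414 F [-0.2  1.   0.3] w 0.244 gf 59.0
offset [0.1532, 0.0248, 0.0046] ang [-0.007, -0.013, 0.061] q7 -2.28
side 5 [266.4, 263.8] z.11 [0.43  0.207] z.02 [0.468 0.116]
side 38 [272.9, 268.6] z.11 [0.408 0.217] z.02 [0.445 0.127]
side 55 [283.0, 272.7] z.11 [0.381 0.222] z.02 [0.414 0.132]
side 46 [246.7, 275.4] z.11 [0.458 0.262] z.02 [0.499 0.176]
side 64 [271.0, 279.1] z.11 [0.399 0.253] z.02 [0.435 0.166]
top 19 [234.9, 221.4] z.11 [0.461 0.11 ] z.02 [0.471 0.119]
top 18 [233.3, 229.4] z.11 [0.434 0.114] z.02 [0.443 0.123]
top 21 [231.9, 237.7] z.11 [0.407 0.117] z.02 [0.413 0.127]
```

>>> {"op": "drive_tool", "data": {
  "deltas": [
    {"gripper":255,"offset":[0.153,0.025,0.005],"angular":[0,0,0.061]},
    {"gripper":255,"offset":[0.153,0.025,0.005],"angular":[0,0,0.061]},
    {"gripper":255,"offset":[0.153,0.025,0.005],"angular":[0,0,0.061]},
    {"gripper":255,"offset":[0.153,0.025,0.005],"angular":[0,0,0.061]},
    {"gripper":255,"offset":[0.153,0.025,0.005],"angular":[0,0,0.061]}
  ]
}}

```text
t: 11.25
eef_pos: [0.5744, 0.2622, 0.1697]
tool_rot: [0.001, 0.999, 0.053, -0.001]
contact_force: [0.1, 1.1, -1.7]
gripper_width: 0.24
grasp_force: 59.0
```

>>> {"op": "drive_tool", "data": {
  "deltas": [
    {"gripper":255,"offset":[0,0,0.02],"angular":[0,0,0]},
    {"gripper":255,"offset":[0,0,0.035],"angular":[0,0,0]},
    {"gripper":255,"offset":[0,0,0.035],"angular":[0,0,0]},
    {"gripper":255,"offset":[0,0,0.035],"angular":[0,0,0]}
  ]
}}

```text
t: 11.65
eef_pos: [0.5729, 0.2635, 0.1364]
tool_rot: [0.0, 0.998, 0.055, -0.001]
contact_force: [-0.3, 0.1, -0.7]
gripper_width: 0.24
grasp_force: 59.0
```

```bash
python3 - <<'E'
from h import *
go([.577,.266,.103],BY)
im=optics.read_camera("side");crop("side",im,165,285,230,330,6,"pics/s5.png")
E
```

```text
t 11.65 P [0.5729 0.2635 0.1364] yaw -1.461 F [-0.3  0.1 -0.7] w 0.24 gf 59.0
offset [0.0044, -0.0021, 0.0334] ang [0.001, 0.002, 0.002] q7 -2.18
```

View pics/s5.png

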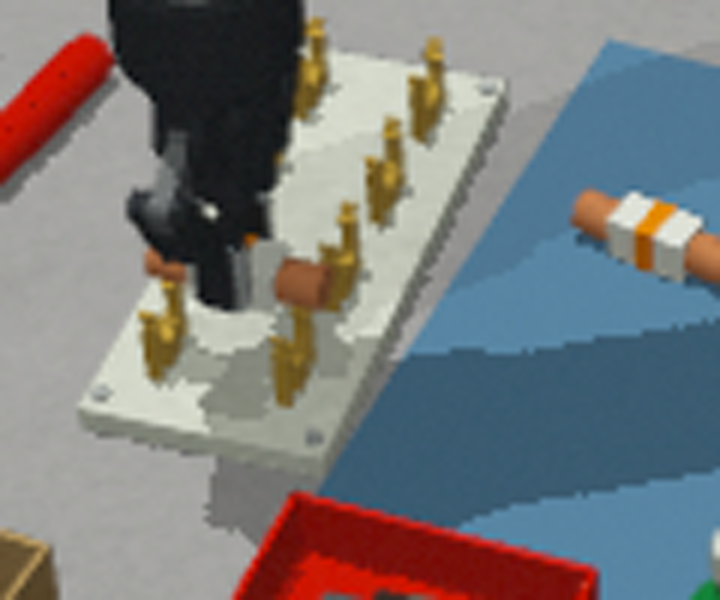

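The fuse hangs level at crop (240,275), just above the first clip pair at (165,320) and (295,355).

>>> {"op": "drive_tool", "data": {
  "deltas": [
    {"gripper":255,"offset":[0.003,-0.002,0.005],"angular":[0,0,0]},
    {"gripper":255,"offset":[0.003,-0.002,0.015],"angular":[0,0,0]},
    {"gripper":255,"offset":[0.003,-0.002,0.025],"angular":[0,0,0]},
    {"gripper":255,"offset":[0.003,-0.002,0.034],"angular":[0,0,0]},
    {"gripper":255,"offset":[0.003,-0.002,0.034],"angular":[0,0,0]}
  ]
}}

```text
t: 12.2
eef_pos: [0.5771, 0.2657, 0.1031]
tool_rot: [0.0, 0.999, 0.054, 0.0]
contact_force: [-1.7, -1.1, 7.3]
gripper_width: 0.244
grasp_force: 60.1
```

>>> {"op": "drive_tool", "data": {
  "deltas": [
    {"gripper":255,"offset":[0,0,0.003],"angular":[0,0,0]},
    {"gripper":255,"offset":[0,0,0.003],"angular":[0,0,0]},
    {"gripper":255,"offset":[0,0,0.003],"angular":[0,0,0]}
  ]
}}

```text
t: 12.5
eef_pos: [0.5771, 0.2657, 0.1028]
tool_rot: [0.0, 0.999, 0.054, 0.0]
contact_force: [-8.8, -4.9, 29.8]
gripper_width: 0.239
grasp_force: 63.0
```

The fuse is home: the measured height is 0.1028 m and it bottoms at 30 N. I'll release it and go to the other fuse.

>>> {"op": "drive_tool", "data": {
  "deltas": [
    {"gripper":130,"offset":[0,0,0],"angular":[0,0,0]},
    {"gripper":130,"offset":[0,0,0],"angular":[0,0,0]},
    {"gripper":130,"offset":[0,0,0],"angular":[0,0,0]},
    {"gripper":130,"offset":[0,0,-0.04],"angular":[0,0,0]},
    {"gripper":130,"offset":[0,0,-0.08],"angular":[0,0,0]}
  ]
}}

```text
t: 13.0
eef_pos: [0.5757, 0.2651, 0.1786]
tool_rot: [0.001, 0.999, 0.054, -0.002]
contact_force: [1.1, 0.2, -0.0]
gripper_width: 0.49
grasp_force: 0.0
```

```bash
cat >> h.py <<'E'
def oranges(z,box):
  for n in("side","top"):
    im=optics.read_camera(n)
    h=cv2.cvtColor(im,cv2.COLOR_BGR2HSV);H,S,V=[h[:,:,i].astype(int) for i in range(3)]
    for b in blobs((H>3)&(H<22)&(S>100)&(V>90),5):
        p=plane(n,*b[1],z)
        if box[0]<p[0]<box[1] and box[2]<p[1]<box[3]: print(n,b[0],b[1],p.round(4)[:2])
E
python3 - <<'E'
from h import *
oranges(.018,(.35,.52,0,.32))
go([.443,.123,.15],np.radians(82))
E
```

```text
side 39 [263.6, 265.1] [0.4739 0.1212]
side 38 [272.9, 268.6] [0.4456 0.1249]
side 53 [282.8, 272.7] [0.4153 0.1301]
top 12 [235.8, 221.2] [0.4719 0.1159]
top 9 [234.9, 229.9] [0.4412 0.1178]
t 13.1 P [0.5793 0.2674 0.1849] yaw -1.462 F [ 0.3  0.2 -0.6] w 0.493 gf 0.0
offset [-0.1515, 0.1289, 0.0332] ang [-0.006, -0.01, 0.316] q7 -2.16
```

>>> {"op": "drive_tool", "data": {
  "deltas": [
    {"gripper":90,"offset":[-0.15,0.128,0.033],"angular":[0,0,0.316]},
    {"gripper":90,"offset":[-0.15,0.128,0.033],"angular":[0,0,0.316]},
    {"gripper":90,"offset":[-0.15,0.128,0.033],"angular":[0,0,0.316]},
    {"gripper":90,"offset":[-0.15,0.128,0.033],"angular":[0,0,0.316]},
    {"gripper":90,"offset":[-0.15,0.128,0.033],"angular":[0,0,0.316]}
  ]
}}

```text
t: 13.6
eef_pos: [0.4345, 0.1158, 0.144]
tool_rot: [0.004, 0.997, -0.072, -0.005]
contact_force: [0.4, 0.7, 0.6]
gripper_width: 0.646
grasp_force: 0.0
```

>>> {"op": "drive_tool", "data": {
  "deltas": [
    {"gripper":90,"offset":[0,0,0.03],"angular":[0,0,0]},
    {"gripper":90,"offset":[0,0,0.05],"angular":[0,0,0]},
    {"gripper":90,"offset":[0,0,0.05],"angular":[0,0,0]},
    {"gripper":90,"offset":[0,0,0.05],"angular":[0,0,0]}
  ]
}}

```text
t: 14.0
eef_pos: [0.4414, 0.1223, 0.0966]
tool_rot: [0.0, 0.998, -0.069, -0.001]
contact_force: [0.0, 0.1, 0.2]
gripper_width: 0.646
grasp_force: 0.0
```

```bash
python3 - <<'E'
from h import *
oranges(.018,(.35,.52,0,.32))
go([.443,.1235,.078],np.radians(82))
E
```

```text
side 15 [262.3, 265.9] [0.4759 0.1254]
side 27 [273.6, 268.4] [0.4441 0.1235]
side 56 [283.1, 272.7] [0.4146 0.1298]
t 14.1 P [0.4421 0.1225 0.0975] yaw -1.71 F [-0.1  0.6  0.5] w 0.647 gf 0.0
offset [0.0007, -0.0011, 0.0195] ang [-0.001, -0.001, 0.0] q7 -2.31
```

>>> {"op": "drive_tool", "data": {
  "deltas": [
    {"gripper":90,"offset":[0.001,0,0.019],"angular":[0,0,0]},
    {"gripper":90,"offset":[0.001,0,0.019],"angular":[0,0,0]},
    {"gripper":255,"offset":[0.001,0,0.019],"angular":[0,0,0]},
    {"gripper":255,"offset":[0.001,0,0.019],"angular":[0,0,0]},
    {"gripper":255,"offset":[0.001,0,0.019],"angular":[0,0,0]}
  ]
}}

```text
t: 14.6
eef_pos: [0.4431, 0.1223, 0.079]
tool_rot: [-0.0, 0.998, -0.07, 0.001]
contact_force: [-0.3, -0.4, 5.9]
gripper_width: 0.238
grasp_force: 59.0
```

>>> {"op": "drive_tool", "data": {
  "deltas": [
    {"gripper":255,"offset":[0,0,0],"angular":[0,0,0]},
    {"gripper":255,"offset":[0,0,0],"angular":[0,0,0]},
    {"gripper":255,"offset":[0,0,-0.04],"angular":[0,0,0]},
    {"gripper":255,"offset":[0,0,-0.08],"angular":[0,0,0]},
    {"gripper":255,"offset":[0,0,-0.08],"angular":[0,0,0]}
  ]
}}

```text
t: 15.1
eef_pos: [0.4451, 0.123, 0.1626]
tool_rot: [-0.002, 0.998, -0.07, 0.004]
contact_force: [0.9, 0.7, -0.6]
gripper_width: 0.239
grasp_force: 59.2
```

```bash
python3 - <<'E'
from h import *
oranges(.1,(.35,.55,0,.32))
go([.5895,.150,.16],BY)
E
```

```text
side 10 [237.0, 239.1] [0.5413 0.1366]
side 23 [261.5, 242.3] [0.4768 0.1253]
side 5 [274.8, 240.4] [0.4476 0.1056]
side 22 [235.5, 246.7] [0.5321 0.1657]
side 56 [282.3, 248.5] [0.4179 0.1286]
side 6 [230.5, 255.2] [0.5299 0.2002]
side 16 [228.6, 260.2] [0.5263 0.2189]
side 6 [222.7, 268.7] [0.5263 0.2521]
side 27 [220.7, 276.6] [0.5186 0.2788]
side 48 [202.2, 284.4] [0.5474 0.3185]
side 81 [213.7, 288.1] [0.5167 0.3197]
top 31 [193.7, 197.6] [0.5379 0.2512]
top 13 [210.7, 196.2] [0.5442 0.1949]
t 15.2 P [0.4431 0.1221 0.1592] yaw -1.71 F [ 0.3 -0.1 -1.5] w 0.244 gf 59.2
offset [0.1411, -0.048, -0.0004] ang [-0.001, -0.004, -0.315] q7 -2.26
```

>>> {"op": "drive_tool", "data": {
  "deltas": [
    {"gripper":255,"offset":[0.141,-0.048,0],"angular":[0,0,-0.315]},
    {"gripper":255,"offset":[0.141,-0.048,0],"angular":[0,0,-0.315]},
    {"gripper":255,"offset":[0.141,-0.048,0],"angular":[0,0,-0.315]},
    {"gripper":255,"offset":[0.141,-0.048,0],"angular":[0,0,-0.315]},
    {"gripper":255,"offset":[0.141,-0.048,0],"angular":[0,0,-0.315]}
  ]
}}

```text
t: 15.7
eef_pos: [0.5885, 0.1498, 0.1559]
tool_rot: [0.0, 0.999, 0.054, -0.002]
contact_force: [-0.1, -0.3, -0.9]
gripper_width: 0.243
grasp_force: 59.1
```

>>> {"op": "drive_tool", "data": {
  "deltas": [
    {"gripper":255,"offset":[0,0,0.02],"angular":[0,0,0]},
    {"gripper":255,"offset":[0,0,0.02],"angular":[0,0,0]},
    {"gripper":255,"offset":[0,0,0.02],"angular":[0,0,0]},
    {"gripper":255,"offset":[0,0,0.02],"angular":[0,0,0]}
  ]
}}

```text
t: 16.1
eef_pos: [0.5884, 0.15, 0.1384]
tool_rot: [0.0, 0.999, 0.054, -0.0]
contact_force: [0.1, -0.8, -0.4]
gripper_width: 0.244
grasp_force: 59.1
```

```bash
python3 - <<'E'
from h import *
go([.5895,.150,.104],BY)
E
```

```text
t 16.1 P [0.5884 0.15   0.1384] yaw -1.462 F [ 0.1 -0.8 -0.4] w 0.244 gf 59.1
offset [0.001, 0.0001, 0.0344] ang [0.0, 0.0, 0.0] q7 -2.0
```

>>> {"op": "drive_tool", "data": {
  "deltas": [
    {"gripper":255,"offset":[0.001,0,0.01],"angular":[0,0,0]},
    {"gripper":255,"offset":[0.001,0,0.02],"angular":[0,0,0]},
    {"gripper":255,"offset":[0.001,0,0.029],"angular":[0,0,0]},
    {"gripper":255,"offset":[0.001,0,0.035],"angular":[0,0,0]},
    {"gripper":255,"offset":[0.001,0,0.038],"angular":[0,0,0]}
  ]
}}

```text
t: 16.6
eef_pos: [0.59, 0.1503, 0.1033]
tool_rot: [0.001, 0.999, 0.054, -0.0]
contact_force: [-20.5, -5.7, 61.5]
gripper_width: 0.239
grasp_force: 67.2
```

>>> {"op": "drive_tool", "data": {
  "deltas": [
    {"gripper":255,"offset":[0,0,0],"angular":[0,0,0]},
    {"gripper":255,"offset":[0,0,0],"angular":[0,0,0]}
  ]
}}

```text
t: 16.8
eef_pos: [0.5898, 0.1502, 0.1035]
tool_rot: [0.001, 0.999, 0.054, 0.0]
contact_force: [-12.3, -3.9, 38.8]
gripper_width: 0.244
grasp_force: 64.3
```

>>> {"op": "drive_tool", "data": {
  "deltas": [
    {"gripper":130,"offset":[0,0,0],"angular":[0,0,0]},
    {"gripper":130,"offset":[0,0,0],"angular":[0,0,0]},
    {"gripper":130,"offset":[0,0,0],"angular":[0,0,0]},
    {"gripper":130,"offset":[0,0,-0.05],"angular":[0,0,0]},
    {"gripper":130,"offset":[0,0,-0.1],"angular":[0,0,0]}
  ]
}}

```text
t: 17.3
eef_pos: [0.5886, 0.1497, 0.1986]
tool_rot: [0.0, 0.999, 0.054, -0.003]
contact_force: [1.3, 0.2, -0.2]
gripper_width: 0.491
grasp_force: 0.0
```

```bash
python3 - <<'E'
from h import *
t=cv2.imread("pics/top0.png");g=cv2.cvtColor(t,cv2.COLOR_BGR2GRAY)
m=np.zeros_like(g);m[218:244,295:317]=g[218:244,295:317]<35
ys,xs=np.nonzero(m);k,l,s,c=cv2.connectedComponentsWithStats(m.astype(np.uint8));i=1+np.argmax(s[1:,4])
pts=np.argwhere(l==i)[:,::-1].astype(np.float32);w=np.array([plane("top",*p,.078)[:2] for p in pts])
C=w.mean(0);e,v=np.linalg.eigh(np.cov((w-C).T));print(s[i],C,np.degrees(np.arctan2(v[1,1],v[0,1])),np.sqrt(e*12))
go([.447,-.127,.2],np.radians(107))
E
```

```text
[300 224  12  12 105] [ 0.44256165 -0.12567005] 87.77262030299173 [0.03368406 0.03669427]
t 17.3 P [0.5886 0.1497 0.1986] yaw -1.462 F [ 1.3  0.2 -0.2] w 0.491 gf 0.0
offset [-0.1707, 0.2598, -0.0003] ang [0.0, 0.007, -0.24] q7 -1.97
```

>>> {"op": "drive_tool", "data": {
  "deltas": [
    {"gripper":90,"offset":[-0.12,0.182,0],"angular":[0,0,0]},
    {"gripper":90,"offset":[-0.12,0.182,0],"angular":[0,0,0]},
    {"gripper":90,"offset":[-0.12,0.182,0],"angular":[0,0,0]},
    {"gripper":90,"offset":[-0.12,0.182,0],"angular":[0,0,0]},
    {"gripper":90,"offset":[-0.12,0.182,0],"angular":[0,0,0]}
  ]
}}

```text
t: 17.8
eef_pos: [0.4871, -0.0488, 0.199]
tool_rot: [0.001, 0.999, 0.051, -0.002]
contact_force: [1.2, 0.1, -0.2]
gripper_width: 0.645
grasp_force: 0.0
```

>>> {"op": "drive_tool", "data": {
  "deltas": [
    {"gripper":90,"offset":[-0.05,0.078,0],"angular":[0,0,-0.2]},
    {"gripper":90,"offset":[-0.05,0.078,0],"angular":[0,0,-0.2]},
    {"gripper":90,"offset":[-0.05,0.078,0.02],"angular":[0,0,-0.2]},
    {"gripper":90,"offset":[-0.05,0.078,0.04],"angular":[0,0,-0.2]},
    {"gripper":90,"offset":[-0.05,0.078,0.04],"angular":[0,0,-0.2]}
  ]
}}

```text
t: 18.3
eef_pos: [0.4471, -0.1269, 0.1577]
tool_rot: [-0.001, 0.991, 0.132, -0.002]
contact_force: [0.1, -0.3, 0.4]
gripper_width: 0.646
grasp_force: 0.0
```

```bash
python3 - <<'E'
from h import *
im=optics.read_camera("side");crop("side",im,255,355,130,240,5,"pics/s6.png")
im=optics.read_camera("top");crop("top",im,250,370,180,280,5,"pics/t6.png")
go([.447,-.127,.124],np.radians(105))
E
```

```text
t 18.4 P [ 0.4488 -0.1265  0.1597] yaw -1.305 F [-0.   0.2 -0.6] w 0.653 gf 0.0
offset [-0.0019, 0.0, 0.0357] ang [-0.001, 0.001, 0.005] q7 -1.31
```

View pics/s6.png

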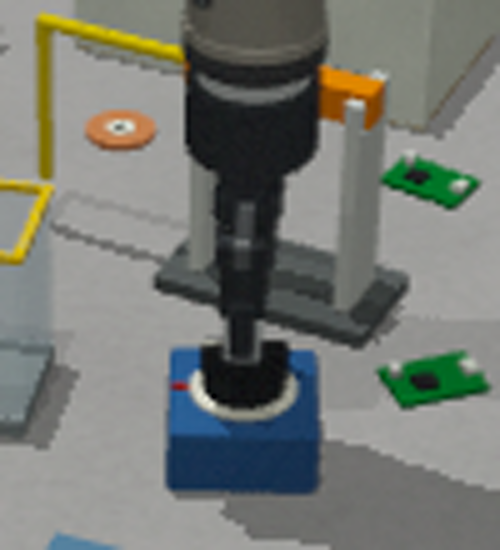

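The gripper is centred over the knob at crop (245,370), and the red mark is visible on its left. Next I'll lower, grip and turn clockwise.

>>> {"op": "drive_tool", "data": {
  "deltas": [
    {"gripper":90,"offset":[-0.001,0,0.02],"angular":[0,0,0]},
    {"gripper":90,"offset":[-0.001,0,0.035],"angular":[0,0,0]},
    {"gripper":255,"offset":[-0.001,0,0.035],"angular":[0,0,0]},
    {"gripper":255,"offset":[-0.001,0,0.035],"angular":[0,0,0]},
    {"gripper":255,"offset":[-0.001,0,0.035],"angular":[0,0,0]}
  ],
  "grip_force": 40
}}

```text
t: 18.9
eef_pos: [0.4497, -0.1262, 0.127]
tool_rot: [0.0, 0.991, 0.133, 0.002]
contact_force: [-4.9, -4.0, 14.8]
gripper_width: 0.155
grasp_force: 46.5
```

>>> {"op": "drive_tool", "data": {
  "deltas": [
    {"gripper":255,"offset":[0,0,0],"angular":[0,0,0]},
    {"gripper":255,"offset":[0,0,0],"angular":[0,0,0.15]},
    {"gripper":255,"offset":[0,0,0],"angular":[0,0,0.3]},
    {"gripper":255,"offset":[0,0,0],"angular":[0,0,0.45]},
    {"gripper":255,"offset":[0,0,0],"angular":[0,0,0.6]}
  ]
}}

```text
t: 19.4
eef_pos: [0.4496, -0.1277, 0.127]
tool_rot: [0.0, 0.994, -0.105, 0.002]
contact_force: [0.9, -4.6, 6.1]
gripper_width: 0.155
grasp_force: 44.7
```

>>> {"op": "drive_tool", "data": {
  "deltas": [
    {"gripper":255,"offset":[0,0,0],"angular":[0,0,0.15]},
    {"gripper":255,"offset":[0,0,0],"angular":[0,0,0.3]},
    {"gripper":255,"offset":[0,0,0],"angular":[0,0,0.45]},
    {"gripper":255,"offset":[0,0,0],"angular":[0,0,0.6]},
    {"gripper":255,"offset":[0,0,0],"angular":[0,0,0.68]}
  ]
}}

```text
t: 19.9
eef_pos: [0.4489, -0.1291, 0.127]
tool_rot: [0.001, 0.931, -0.364, 0.002]
contact_force: [-3.1, -8.5, 9.0]
gripper_width: 0.156
grasp_force: 44.9
```

```bash
python3 - <<'E'
from h import *
go([.447,-.127,.124],np.radians(105-57.3))
E
```

```text
t 19.9 P [ 0.4489 -0.1291  0.127 ] yaw -2.316 F [-3.1 -8.5  9. ] w 0.156 gf 44.9
offset [-0.0029, -0.0002, 0.003] ang [-0.0, -0.005, -0.009] q7 -2.17
```

>>> {"op": "drive_tool", "data": {
  "deltas": [
    {"gripper":110,"offset":[0,0,0],"angular":[0,0,0]},
    {"gripper":110,"offset":[0,0,0],"angular":[0,0,0]},
    {"gripper":110,"offset":[0,0,-0.04],"angular":[0,0,0]},
    {"gripper":110,"offset":[0,0,-0.09],"angular":[0,0,0]},
    {"gripper":110,"offset":[0,0,-0.14],"angular":[0,0,0]}
  ],
  "grip_force": 80
}}

```text
t: 20.4
eef_pos: [0.4475, -0.1263, 0.2667]
tool_rot: [-0.0, 0.933, -0.361, -0.001]
contact_force: [1.3, 0.3, -0.9]
gripper_width: 0.567
grasp_force: 0.0
```

>>> {"op": "drive_tool", "data": {
  "deltas": [
    {"gripper":110,"offset":[0,0,0],"angular":[0,0,-0.82]},
    {"gripper":110,"offset":[0,0,0],"angular":[0,0,-0.82]},
    {"gripper":110,"offset":[0,0,0],"angular":[0,0,-0.82]},
    {"gripper":110,"offset":[0,0,0],"angular":[0,0,-0.82]},
    {"gripper":110,"offset":[0,0,0],"angular":[0,0,-0.82]}
  ]
}}

```text
t: 20.9
eef_pos: [0.448, -0.1264, 0.2654]
tool_rot: [-0.0, 0.999, -0.045, 0.0]
contact_force: [-0.3, 0.1, 0.5]
gripper_width: 0.572
grasp_force: 0.0
```

```bash
python3 - <<'E'
from h import *
go([.499,-.300,.265],np.radians(84.3))
im=optics.read_camera("side")
a=cv2.resize(im[195:325,165:275],None,fx=3.6,fy=3.6,interpolation=2)
b=cv2.resize(im[125:255,215:325],None,fx=3.6,fy=3.6,interpolation=2)
cv2.imwrite("pics/s7.png",np.hstack([a,b]))
cv2.imwrite("pics/s7full.png",im)
E
```

```text
t 20.9 P [ 0.448  -0.1264  0.2654] yaw -1.66 F [-0.3  0.1  0.5] w 0.572 gf 0.0
offset [0.0663, 0.1683, 0.0003] ang [-0.001, -0.0, 0.013] q7 -1.53
```

View pics/s7.png

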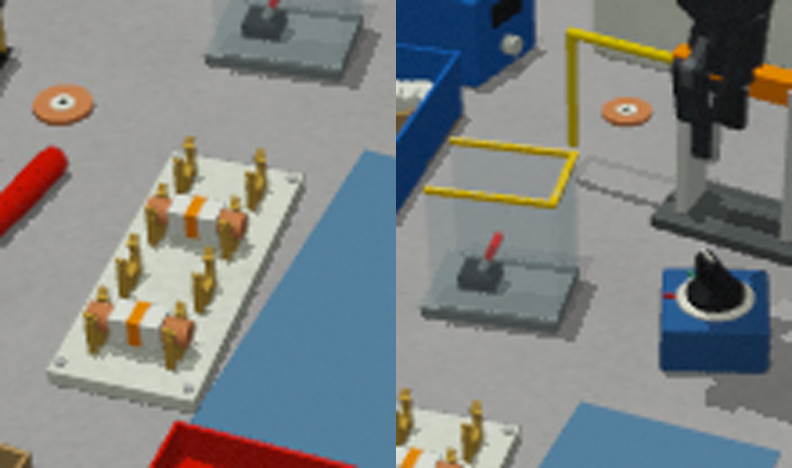

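Both new fuses are seated, at crop (195,215) and (138,322), and the knob pointer is at the green mark. Now the rod.

>>> {"op": "drive_tool", "data": {
  "deltas": [
    {"gripper":110,"offset":[0.066,0.168,0],"angular":[0,0,0.013]},
    {"gripper":110,"offset":[0.066,0.168,0],"angular":[0,0,0.013]},
    {"gripper":110,"offset":[0.066,0.168,0],"angular":[0,0,0.013]},
    {"gripper":110,"offset":[0.066,0.168,0],"angular":[0,0,0.013]},
    {"gripper":110,"offset":[0.066,0.168,0],"angular":[0,0,0.013]}
  ]
}}

```text
t: 21.45
eef_pos: [0.4975, -0.3052, 0.2651]
tool_rot: [0.001, 0.998, -0.056, 0.0]
contact_force: [-0.3, 1.1, -0.6]
gripper_width: 0.571
grasp_force: 0.0
```

>>> {"op": "drive_tool", "data": {
  "deltas": [
    {"gripper":110,"offset":[0,0,0],"angular":[0,0,0]},
    {"gripper":110,"offset":[0,0,0],"angular":[0,0,0]}
  ]
}}

```text
t: 21.65
eef_pos: [0.4976, -0.2987, 0.2648]
tool_rot: [-0.001, 0.999, -0.052, -0.0]
contact_force: [-0.1, -0.3, 0.3]
gripper_width: 0.57
grasp_force: 0.0
```

```bash
python3 - <<'E'
from h import *
go([.499,-.300,.211],np.radians(84.3))
im=optics.read_camera("side");crop("side",im,245,345,110,210,6,"pics/s8.png")
E
```

```text
t 21.65 P [ 0.4976 -0.2987  0.2648] yaw -1.675 F [-0.1 -0.3  0.3] w 0.57 gf 0.0
offset [0.0016, 0.0012, 0.0538] ang [-0.002, 0.001, -0.006] q7 -1.23
```

View pics/s8.png

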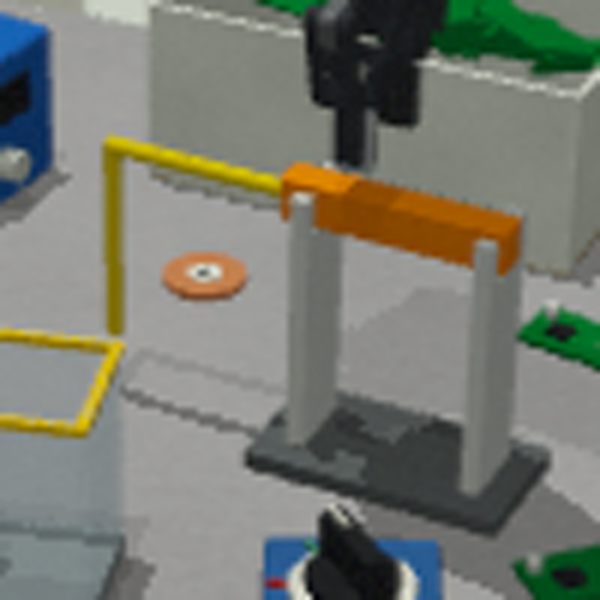

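The side view shows the open fingers at crop (360,110), over the handle and between the two posts at (315,320) and (495,370). Next I'll descend and grip.

>>> {"op": "drive_tool", "data": {
  "deltas": [
    {"gripper":110,"offset":[0.001,0,0.03],"angular":[0,0,0]},
    {"gripper":110,"offset":[0.001,0,0.054],"angular":[0,0,0]},
    {"gripper":110,"offset":[0.001,0,0.054],"angular":[0,0,0]},
    {"gripper":255,"offset":[0.001,0,0.054],"angular":[0,0,0]},
    {"gripper":255,"offset":[0.001,0,0.054],"angular":[0,0,0]}
  ],
  "grip_force": 90
}}

```text
t: 22.2
eef_pos: [0.4993, -0.3006, 0.2126]
tool_rot: [0.0, 0.999, -0.053, 0.001]
contact_force: [-5.3, 6.0, 15.9]
gripper_width: 0.246
grasp_force: 69.1
```

>>> {"op": "drive_tool", "data": {
  "deltas": [
    {"gripper":255,"offset":[0,0,0],"angular":[0,0,0]},
    {"gripper":255,"offset":[0,0,0],"angular":[0,0,0]},
    {"gripper":255,"offset":[0,0,0],"angular":[0,0,0]}
  ]
}}

```text
t: 22.5
eef_pos: [0.4993, -0.3007, 0.2127]
tool_rot: [0.0, 0.999, -0.053, 0.001]
contact_force: [-0.9, 1.3, 6.7]
gripper_width: 0.235
grasp_force: 88.6
```

>>> {"op": "drive_tool", "data": {
  "deltas": [
    {"gripper":255,"offset":[0,0,-0.03],"angular":[0,0,0]},
    {"gripper":255,"offset":[0,0,-0.07],"angular":[0,0,0]},
    {"gripper":255,"offset":[0,0,-0.12],"angular":[0,0,0]},
    {"gripper":255,"offset":[0,0,-0.12],"angular":[0,0,0]},
    {"gripper":255,"offset":[0,0,-0.12],"angular":[0,0,0]}
  ]
}}

```text
t: 23.0
eef_pos: [0.4988, -0.3009, 0.3326]
tool_rot: [0.001, 0.999, -0.053, 0.002]
contact_force: [-0.4, 0.3, -2.8]
gripper_width: 0.241
grasp_force: 88.2
```

>>> {"op": "drive_tool", "data": {
  "deltas": [
    {"gripper":255,"offset":[0,0,0],"angular":[0,0,0]},
    {"gripper":255,"offset":[0,0,0],"angular":[0,0,0]}
  ]
}}

```text
t: 23.2
eef_pos: [0.4978, -0.3002, 0.3293]
tool_rot: [-0.001, 0.999, -0.053, -0.001]
contact_force: [0.4, -0.3, -1.0]
gripper_width: 0.239
grasp_force: 88.2
```

```bash
python3 - <<'E'
from h import *
go([.4986,-.2987,.211],np.radians(84.3))
T=lambda x,y:((x+.5)/3.6+170-.5,(y+.5)/3.6+150-.5)
t=optics.read_camera("top");s=optics.read_camera("side")
cv2.imwrite("pics/t9.png",t);cv2.imwrite("pics/s9.png",s)
for n,im in(("top",t),("side",s)):
    h=cv2.cvtColor(im,cv2.COLOR_BGR2HSV);H,S,V=[h[:,:,i].astype(int) for i in range(3)]
    y=(H>21)&(H<33)&(S>150)&(V>90)
    print(n,[b for b in blobs(y,12)])
h=cv2.cvtColor(t,cv2.COLOR_BGR2HSV);H,S,V=[h[:,:,i].astype(int) for i in range(3)]
red=((H<7)|(H>173))&(S>170)&(V>90)
for b in blobs(red,3):
    if 285<b[1][0]<325 and 150<b[1][1]<200: print("lever",b,plane("top",*b[1],.058).round(4))
E
```

```text
t 23.2 P [ 0.4978 -0.3002  0.3293] yaw -1.677 F [ 0.4 -0.3 -1. ] w 0.239 gf 88.2
offset [0.001, -0.0015, 0.1183] ang [-0.001, 0.004, -0.009] q7 -1.23
top [(np.int32(103), [374.4, 170.4], [372, 154, 6, 35]), (np.int32(74), [312.5, 180.0], [297, 160, 25, 29]), (np.int32(351), [441.4, 276.0], [429, 263, 27, 27])]
side [(np.int32(178), [270.8, 110.3], [262, 100, 31, 36]), (np.int32(336), [384.3, 151.6], [372, 141, 26, 20]), (np.int32(165), [246.8, 173.6], [223, 164, 43, 19]), (np.int32(78), [407.5, 190.1], [398, 180, 20, 21]), (np.int32(13), [216.5, 241.5], [214, 239, 5, 5]), (np.int32(12), [236.1, 246.1], [234, 242, 4, 8]), (np.int32(20), [201.2, 266.5], [199, 261, 4, 11]), (np.int32(13), [221.6, 272.7], [219, 270, 5, 6])]
lever (np.int32(17), [304.4, 172.9], [302, 172, 6, 3]) [ 0.6429 -0.1196  0.058 ]
```

```bash
python3 - <<'E'
from h import *
P=np.array([.4978,-.3002,.3293]);a=np.radians(-6);d=np.array([np.cos(a),np.sin(a),0])
g=P-[0,0,.0577];b=g+.155*d
print("exp bend top",proj("top",b),"side",proj("side",b),"tip side",proj("side",b-[0,0,.12]),"top",proj("top",b-[0,0,.12]))
for n,f in(("top","t9"),("side","s9")):
    im=cv2.imread(f"pics/{f}.png");h=cv2.cvtColor(im,cv2.COLOR_BGR2HSV);H,S,V=[h[:,:,i].astype(int) for i in range(3)]
    y=((H>19)&(H<35)&(S>130)&(V>60)).astype(np.uint8);k,l,s,c=cv2.connectedComponentsWithStats(y)
    i=l[110,264] if n=="side" else l[157,375]
    q=np.argwhere(l==i);print(n,i,s[i]);
    for r in range(s[i,1],s[i,1]+s[i,3],3): print(r,q[q[:,0]==r][:,1].min(),q[q[:,0]==r][:,1].max(),end="; ")
O=np.array([.640,-.122]);u=np.array([np.cos(np.radians(9.2)),np.sin(np.radians(9.2))])
t=O-.18*u;go([*t,.352],np.radians(99.2))
E
```

```text
exp bend top (np.float64(375.95281358129955), np.float64(154.83431088079618)) side (np.float64(263.4126960424927), np.float64(101.53105495445351)) tip side (np.float64(263.946909579779), np.float64(135.77844938834494)) top (np.float64(366.8569709005954), np.float64(165.10419094142912))
top 9 [367 154  11  35 134]
154 375 377; 157 373 377; 160 370 377; 163 368 376; 166 374 376; 169 374 376; 172 373 375; 175 373 375; 178 373 375; 181 372 375; 184 372 374; 187 372 374; side 0 [     0      0    560    420 232939]
0 0 559; 3 0 559; 6 0 559; 9 0 559; 12 0 559; 15 0 559; 18 0 559; 21 0 559; 24 0 559; 27 0 559; 30 0 559; 33 0 559; 36 0 559; 39 0 559; 42 0 559; 45 0 559; 48 0 559; 51 0 559; 54 0 559; 57 0 559; 60 0 559; 63 0 559; 66 0 559; 69 0 559; 72 0 559; 75 0 559; 78 0 559; 81 0 559; 84 0 559; 87 0 559; 90 0 559; 93 0 559; 96 0 559; 99 0 559; 102 0 559; 105 0 559; 108 0 559; 111 0 559; 114 0 559; 117 0 559; 120 0 559; 123 0 559; 126 0 559; 129 0 559; 132 0 559; 135 0 559; 138 0 559; 141 0 559; 144 0 559; 147 0 559; 150 0 559; 153 0 559; 156 0 559; 159 0 559; 162 0 559; 165 0 559; 168 0 5
[... 367 characters left out ...]
270 0 559; 273 0 559; 276 0 559; 279 0 559; 282 0 559; 285 0 559; 288 0 559; 291 0 559; 294 0 559; 297 0 559; 300 0 559; 303 0 559; 306 0 559; 309 0 559; 312 0 559; 315 0 559; 318 0 559; 321 1 559; 324 0 559; 327 0 559; 330 0 559; 333 1 559; 336 1 559; 339 0 559; 342 1 559; 345 0 559; 348 0 559; 351 0 559; 354 1 559; 357 1 559; 360 0 559; 363 0 559; 366 0 559; 369 0 559; 372 0 559; 375 0 559; 378 0 559; 381 0 559; 384 0 559; 387 0 559; 390 0 559; 393 0 559; 396 0 559; 399 0 559; 402 0 559; 405 0 559; 408 0 559; 411 0 559; 414 0 559; 417 0 559; t 23.3 P [ 0.498  -0.3004  0.3296] yaw -1.677 F [ 0.4  0.  -2. ] w 0.244 gf 88.2
offset [-0.0514, -0.145, -0.0222] ang [-0.001, 0.003, -0.34] q7 -1.23
```

The rod model projects onto the observed rod to within a pixel. I'll carry it over to the guard now.

>>> {"op": "drive_tool", "data": {
  "deltas": [
    {"gripper":255,"offset":[0,0,-0.022],"angular":[0,0,0]},
    {"gripper":255,"offset":[-0.012,-0.035,-0.022],"angular":[0,0,-0.08]},
    {"gripper":255,"offset":[-0.025,-0.07,-0.022],"angular":[0,0,-0.17]},
    {"gripper":255,"offset":[-0.038,-0.11,-0.022],"angular":[0,0,-0.26]},
    {"gripper":255,"offset":[-0.051,-0.145,-0.022],"angular":[0,0,-0.34]}
  ]
}}

```text
t: 23.8
eef_pos: [0.4625, -0.1492, 0.3523]
tool_rot: [-0.0, 0.997, 0.082, -0.001]
contact_force: [0.8, 0.2, -1.0]
gripper_width: 0.243
grasp_force: 88.3
```

>>> {"op": "drive_tool", "data": {
  "deltas": [
    {"gripper":255,"offset":[0,0,0],"angular":[0,0,0]},
    {"gripper":255,"offset":[0,0,0],"angular":[0,0,0]},
    {"gripper":255,"offset":[0,0,0],"angular":[0,0,0]}
  ]
}}

```text
t: 24.1
eef_pos: [0.4632, -0.1521, 0.3526]
tool_rot: [0.0, 0.997, 0.079, -0.0]
contact_force: [0.4, 0.7, -1.1]
gripper_width: 0.238
grasp_force: 88.5
```

```bash
python3 - <<'E'
from h import *
O=np.array([.640,-.122]);u=np.array([np.cos(np.radians(9.2)),np.sin(np.radians(9.2))])
go([*(O-.18*u),.226],np.radians(99.2))
P,r,o=pose();d=r.as_matrix()[:,0];g=P-[0,0,.0577];tip=g+.155*d-[0,0,.12];print("tip",tip,"side px",proj("side",tip),"lowered",proj("side",tip-[0,0,.126]))
im=optics.read_camera("side");crop("side",im,210,330,90,240,5,"pics/s10.png")
im=optics.read_camera("top");crop("top",im,250,350,140,240,5,"pics/t10.png")
cv2.imwrite("pics/c10.png",np.hstack([cv2.resize(cv2.imread("pics/s10.png"),(400,500)),cv2.resize(cv2.imread("pics/t10.png"),(400,500))[:,:400]]))
E
```

```text
t 24.1 P [ 0.4632 -0.1521  0.3526] yaw -1.412 F [ 0.4  0.7 -1.1] w 0.238 gf 88.5
offset [-0.0006, -0.0015, 0.1266] ang [0.0, 0.001, -0.002] q7 -1.24
tip [ 0.61624808 -0.12761142  0.1748662 ] side px (np.float64(250.46900964570563), np.float64(159.89386578215277)) lowered (np.float64(251.65361849051612), np.float64(195.14420492210905))
```

View pics/c10.png

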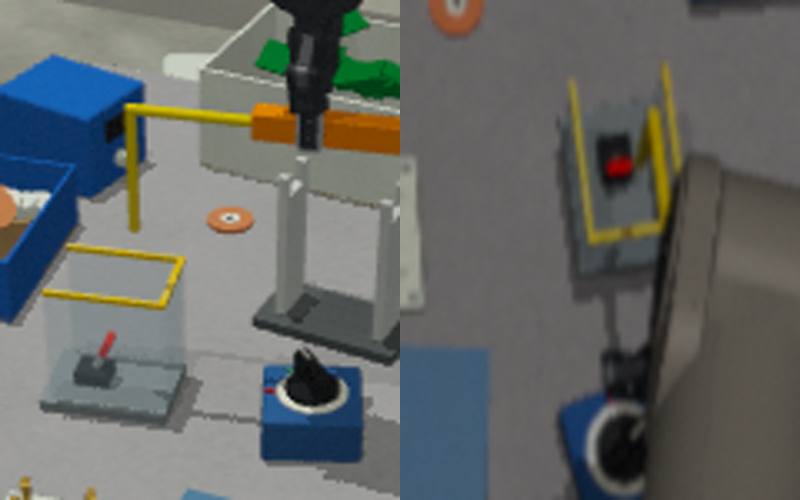

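The side view shows the leg's end at crop (134,230), above the guard's inside and between the front wall and the lever at (105,345). I'll lower it.

>>> {"op": "drive_tool", "data": {
  "deltas": [
    {"gripper":255,"offset":[0,-0.001,0.02],"angular":[0,0,0]},
    {"gripper":255,"offset":[0,-0.001,0.05],"angular":[0,0,0]},
    {"gripper":255,"offset":[0,-0.001,0.08],"angular":[0,0,0]},
    {"gripper":255,"offset":[0,-0.001,0.11],"angular":[0,0,0]},
    {"gripper":255,"offset":[0,-0.001,0.126],"angular":[0,0,0]}
  ]
}}

```text
t: 24.7
eef_pos: [0.462, -0.1509, 0.2244]
tool_rot: [-0.0, 0.997, 0.079, -0.002]
contact_force: [-0.4, 0.0, -1.3]
gripper_width: 0.239
grasp_force: 88.4
```

>>> {"op": "drive_tool", "data": {
  "deltas": [
    {"gripper":255,"offset":[0,0,0],"angular":[0,0,0]},
    {"gripper":255,"offset":[0,0,0],"angular":[0,0,0]}
  ]
}}

```text
t: 24.9
eef_pos: [0.4633, -0.1508, 0.2271]
tool_rot: [0.0, 0.997, 0.08, -0.0]
contact_force: [0.2, 0.9, -0.8]
gripper_width: 0.243
grasp_force: 88.4
```

>>> {"op": "drive_tool", "data": {
  "deltas": [
    {"gripper":255,"offset":[0.01,0,0],"angular":[0,0,0]},
    {"gripper":255,"offset":[0.02,0,0],"angular":[0,0,0]},
    {"gripper":255,"offset":[0.03,0,0],"angular":[0,0,0]},
    {"gripper":255,"offset":[0.04,0,0],"angular":[0,0,0]},
    {"gripper":255,"offset":[0.045,0,0],"angular":[0,0,0]}
  ]
}}

```text
t: 25.4
eef_pos: [0.5092, -0.1424, 0.2272]
tool_rot: [0.0, 0.997, 0.081, 0.001]
contact_force: [-0.3, 0.2, -0.9]
gripper_width: 0.238
grasp_force: 88.4
```

>>> {"op": "drive_tool", "data": {
  "deltas": [
    {"gripper":255,"offset":[0,0,0],"angular":[0,0,0]},
    {"gripper":255,"offset":[0,0,0],"angular":[0,0,0]},
    {"gripper":255,"offset":[-0.015,0,0],"angular":[0,0,0]},
    {"gripper":255,"offset":[-0.03,0,0],"angular":[0,0,0]},
    {"gripper":255,"offset":[-0.043,0,0],"angular":[0,0,0]}
  ]
}}

```text
t: 25.9
eef_pos: [0.4634, -0.1501, 0.2268]
tool_rot: [0.0, 0.997, 0.08, -0.0]
contact_force: [-0.3, -0.6, -2.2]
gripper_width: 0.24
grasp_force: 88.4
```

```bash
python3 - <<'E'
from h import *
go([.463,-.152,.352],np.radians(99.2))
im=optics.read_camera("side");crop("side",im,210,310,130,240,5,"pics/s11.png")
E
```

```text
t 25.9 P [ 0.4634 -0.1501  0.2268] yaw -1.411 F [-0.3 -0.6 -2.2] w 0.24 gf 88.4
offset [-0.0008, 0.0018, -0.1252] ang [-0.0, 0.001, -0.0] q7 -1.26
```

View pics/s11.png

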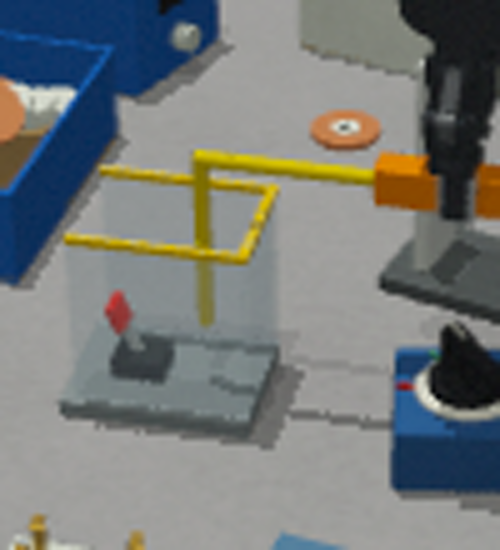

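The lever at crop (120,315) now leans away from the front wall, so the switch is on. I'll raise the rod and take it back.

>>> {"op": "drive_tool", "data": {
  "deltas": [
    {"gripper":255,"offset":[0,0.001,-0.03],"angular":[0,0,0]},
    {"gripper":255,"offset":[0,0.001,-0.06],"angular":[0,0,0]},
    {"gripper":255,"offset":[0,0.001,-0.095],"angular":[0,0,0]},
    {"gripper":255,"offset":[0,0.001,-0.126],"angular":[0,0,0]},
    {"gripper":255,"offset":[0,0.001,-0.126],"angular":[0,0,0]}
  ]
}}

```text
t: 26.45
eef_pos: [0.4668, -0.1513, 0.3575]
tool_rot: [0.001, 0.997, 0.08, 0.004]
contact_force: [0.9, 0.2, -2.2]
gripper_width: 0.243
grasp_force: 88.4
```

```bash
python3 - <<'E'
from h import *
go([.4993,-.3007,.340],1.677*-1)
E
```

```text
t 26.45 P [ 0.4668 -0.1513  0.3575] yaw -1.411 F [ 0.9  0.2 -2.2] w 0.243 gf 88.4
offset [0.0081, 0.1526, 0.018] ang [0.003, -0.011, 0.339] q7 -1.24
```

>>> {"op": "drive_tool", "data": {
  "deltas": [
    {"gripper":255,"offset":[0.003,0.04,0],"angular":[0,0,0.08]},
    {"gripper":255,"offset":[0.006,0.08,0],"angular":[0,0,0.17]},
    {"gripper":255,"offset":[0.009,0.12,0],"angular":[0,0,0.26]},
    {"gripper":255,"offset":[0.011,0.153,0],"angular":[0,0,0.339]},
    {"gripper":255,"offset":[0.011,0.153,0],"angular":[0,0,0.339]}
  ]
}}

```text
t: 26.95
eef_pos: [0.4994, -0.3051, 0.3516]
tool_rot: [0.001, 0.998, -0.057, -0.001]
contact_force: [-1.0, -0.3, -1.1]
gripper_width: 0.241
grasp_force: 88.6
```

>>> {"op": "drive_tool", "data": {
  "deltas": [
    {"gripper":255,"offset":[0,0,0.04],"angular":[0,0,0]},
    {"gripper":255,"offset":[0,0,0.08],"angular":[0,0,0]},
    {"gripper":255,"offset":[0,0,0.09],"angular":[0,0,0]},
    {"gripper":255,"offset":[0,0,0.09],"angular":[0,0,0]},
    {"gripper":255,"offset":[0,0,0.09],"angular":[0,0,0]}
  ]
}}

```text
t: 27.45
eef_pos: [0.5012, -0.3001, 0.2644]
tool_rot: [0.0, 0.999, -0.053, 0.001]
contact_force: [0.1, -0.2, -0.4]
gripper_width: 0.241
grasp_force: 88.5
```

```bash
python3 - <<'E'
from h import *
go([.4993,-.3007,.2127],1.677*-1)
E
```

```text
t 27.45 P [ 0.5012 -0.3001  0.2644] yaw -1.676 F [ 0.1 -0.2 -0.4] w 0.241 gf 88.5
offset [-0.0019, 0.0008, 0.0517] ang [0.001, -0.002, 0.001] q7 -1.23
```

>>> {"op": "drive_tool", "data": {
  "deltas": [
    {"gripper":255,"offset":[-0.002,0.001,0.015],"angular":[0,0,0]},
    {"gripper":255,"offset":[-0.002,0.001,0.03],"angular":[0,0,0]},
    {"gripper":255,"offset":[-0.002,0.001,0.042],"angular":[0,0,0]},
    {"gripper":255,"offset":[-0.002,0.001,0.05],"angular":[0,0,0]},
    {"gripper":255,"offset":[-0.002,0.001,0.051],"angular":[0,0,0]}
  ]
}}

```text
t: 27.95
eef_pos: [0.4991, -0.301, 0.2127]
tool_rot: [0.0, 0.999, -0.053, 0.001]
contact_force: [-1.4, 1.2, 5.4]
gripper_width: 0.241
grasp_force: 89.3
```

>>> {"op": "drive_tool", "data": {
  "deltas": [
    {"gripper":255,"offset":[0,0,0],"angular":[0,0,0]},
    {"gripper":255,"offset":[0,0,0],"angular":[0,0,0]}
  ]
}}

```text
t: 28.15
eef_pos: [0.4991, -0.301, 0.2127]
tool_rot: [0.0, 0.999, -0.053, 0.001]
contact_force: [1.0, 0.5, 0.7]
gripper_width: 0.242
grasp_force: 89.0
```

The rod is back at the pose where I gripped it, so I'll release and lift away.

>>> {"op": "drive_tool", "data": {
  "deltas": [
    {"gripper":110,"offset":[0,0,0],"angular":[0,0,0]},
    {"gripper":110,"offset":[0,0,0],"angular":[0,0,0]},
    {"gripper":110,"offset":[0,0,0],"angular":[0,0,0]},
    {"gripper":110,"offset":[0,0,0],"angular":[0,0,0]},
    {"gripper":110,"offset":[0,0,-0.03],"angular":[0,0,0]}
  ]
}}

```text
t: 28.65
eef_pos: [0.4964, -0.2997, 0.2387]
tool_rot: [-0.001, 0.999, -0.053, -0.004]
contact_force: [-0.9, -0.0, -0.8]
gripper_width: 0.57
grasp_force: 0.0
```

>>> {"op": "drive_tool", "data": {
  "deltas": [
    {"gripper":110,"offset":[0,0,-0.04],"angular":[0,0,0]},
    {"gripper":110,"offset":[0,0,-0.08],"angular":[0,0,0]},
    {"gripper":110,"offset":[0,0,-0.12],"angular":[0,0,0]},
    {"gripper":110,"offset":[0,0,-0.12],"angular":[0,0,0]},
    {"gripper":110,"offset":[0,0,-0.12],"angular":[0,0,0]}
  ]
}}

```text
t: 29.15
eef_pos: [0.4986, -0.3009, 0.3628]
tool_rot: [0.0, 0.999, -0.053, 0.001]
contact_force: [-0.3, -0.3, 0.0]
gripper_width: 0.566
grasp_force: 0.0
```

```bash
python3 - <<'E'
from h import *
im=optics.read_camera("side");crop("side",im,165,365,100,330,2.6,"pics/s12.png")
E
```

```text
(no output)
```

View pics/s12.png

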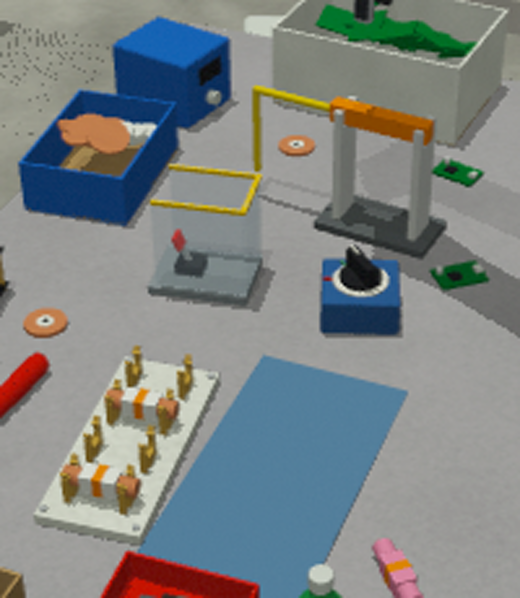

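The rod is back in its stand at crop (380,120), the lever is on at (178,240), and both fuses are seated at (140,402) and (100,480). The mat is empty and the knob is turned to green.

```bash
python3 -c "
from station import bot
print(bot.hand_in())"
```

```text
the job is handed in; nothing more can be done
None
```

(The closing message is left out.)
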